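# Index the rotary fixture and load the next pump housing

### The job

First turn the four-station indexing table one step clockwise (seen from above), so that its empty nest comes round to the pointer at the load station and clicks into its detent. Then take the pump housing out of the plastic cradle and stand it squarely and centred between the two jaws of that empty nest, lowering it to the nest's floor rather than dropping it. Keep the housing upright throughout, and leave the stapler and the oil filter alone.

Things in the scene. Friction and masses are not known exactly. Their poses are not given: they have to be found in the camera images.
- fixture_base: Grey base of the indexing table, fixed to the bench, 210 mm diameter, 12 mm high. Origin: on the table's vertical axis at bench height. Its -x axis points to the load station, which faces roughly to the robot: there a tongue with a small upright steel pointer (up to 37 mm high, 143 to 157 mm from the axis) stands out from under the table.
- turntable (a joint): Rotation (rad) of the table on its base, anticlockwise from above, no end stops. 0: empty nest at the load station. Starts at about 1.57: empty nest one step away at the robot's right. Sprung detents at every 1.57 rad (0, 1.57 ...): about 0.5 N m (5 N at a post) to leave one; within 0.6 rad of the next it is drawn in by itself, damped, and settles in about 1 s.
- nest (a point): Middle of the floor of the empty nest, on the disc's top; turns with the table. x axis points to the table's axis, y along the line through its two jaws, z up. Jaws: dark steel plates, 10 mm thick, 40 mm wide (x), 70 mm high above this floor, inner faces 70 mm apart at y = -35 and +35 mm; the other two sides are open.
- load_mark (a point): Where nest must come: the point of the load station at the height of the disc's top, fixed to the base; x axis points to the table's axis.
- post (a point): Top centre of one of the four steel posts, 18 mm diameter in the upper half, 110 mm above the disc, taller than all else on the table; the table is turned by pulling or pushing a post round. At the start this is the post at the robot's right of the load station (45 degrees from it); after one step clockwise it stands 45 degrees to the left of it.
- housing: Loose pump housing, a block with aluminium body and grey cover, 44 mm (its x) by 60 mm (its y) by 56 mm high, about 0.35 kg, alike when turned by half a turn. Origin: centre of its underside, z up. Stands in the cradle at the start.
- cradle: Grey plastic cradle fixed to the bench. Origin: centre of its underside. Floor 84 (x) by 130 mm (y), 8 mm thick. Walls 60 mm long, 78 mm high over the bench, at x = 26 to 34 and -26 to -34 mm, along the housing's 60 mm faces: fingers fit only at the open ends (y). In the nest only its 44 mm width is free, so regrasp it on the clear bench between cradle and table.
- stapler: Black stapler, 157 x 36 mm, 42 mm high, loose bystander.
- oil_filter: White spin-on oil filter can, 68 mm diameter, 84 mm high, loose bystander.
- hub (a point): Middle of the table's top, 42 mm above the bench; turns with the table. The table is an aluminium disc of 260 mm diameter carrying four nests 75 mm from the axis at 90 degree steps; three hold housings bolted on, tops up to 106 mm above the bench; one is empty. Halfway between the nests stand four upright round posts, 105 mm from the axis.
Mind the look-alikes: they are no part of the job. What is shaped like the housing but pink or yellow is not meant.

How it is judged:
On the way:
1. the table is indexed: the empty nest is at the load station, in its detent and at rest, with the housing not yet in it (value of joint turntable between -0.06 and 0.06 rad and velocity of joint turntable between -0.1 and 0.1 rad/s and horizontal distance between housing and nest above 0.08 m), for 0.2 s.
At the end, for the whole second after the job is handed in: Table in its detent, empty nest at the load station (within 0.06 rad); housing released, at rest, upright (0.08 rad) on that nest's floor (5 mm), within 15 mm (nest x) and 10 mm (nest y) of its centre, long axis along the jaw line (0.25 rad) (value of joint turntable between -0.06 and 0.06 rad and x of housing in the frame of nest between -0.015 and 0.015 m and y of housing in the frame of nest between -0.01 and 0.01 m and z of housing in the frame of nest between -0.005 and 0.005 m and angle between the y axis of housing and the y axis of nest, either way round below 0.25 rad and angle between housing's own z axis and vertical below 0.08 rad and linear speed of housing below 0.02 m/s); the robot touches nothing.
It fails at once if the housing is dropped into the nest (faster than 0.5 m/s between the jaws) (horizontal distance between housing and nest below 0.03 m and z of housing in the frame of nest below 0.04 m and linear speed of housing above 0.5 m/s).
It fails at once if the housing is tipped over (angle between housing's own z axis and vertical above 0.5 rad).
It fails at once if the stapler or the oil filter is moved more than 30 mm (distance of any of stapler, oil_filter from where it was at the start of the episode above 0.03 m).
It also fails if it takes over 67 s, if anything falls off the work surface, if the arm or the gripper's body presses on something with over 40 N, if the wrist force passes 120 N, or if a joint passes its speed limit or range.

### The arm

A 6-joint arm with a two-finger parallel gripper is mounted at the origin on a cart in front of the work surface, level with it; the furniture and walls round the work are solid. World frame = base frame: x ahead of the robot, y to its left, z up, the work surface at z = 0. Lengths are in m, angles in rad, forces in N, time in s.
With the tool pointing down it reaches from about 0.375 to 0.825 m from the base axis. Payload 5.5 kg.
Tool frame: the origin (TCP) lies at the very end of the fingers, on their centre line; the grasp point (between the pads) lies 19 mm behind it (manip.grip_depth is the distance from the TCP to the grasp point, in m); z points along the fingers, y is the line along which they close (so a half turn about z gives the same grasp; the last joint's range is limited). The gripper opens to 85 mm and grips with 20 to 120 N. Pads are 22 mm wide; open, the fingers measure 114 mm over their backs; the gripper's body (76 mm by 85 mm) begins 54 mm behind the grasp point. The pads swing forward as they close: fully open they stand 13 mm farther back than shut.
Start: joints at [-1.283, 0.314, -0.047, 1.21, 0, 1.571], TCP at [0.17, -0.575, 0.191] pointing down, gripper open.
Joint ranges: [-2.67, 2.67], [-0.69, 1.73], [-1.03, 1.25], [-2.08, 2.16], [-1.42, 1.45], [-3.14, 3.14]. Speed limits (rad/s): [2.39, 2.39, 3.01, 3.14, 3.14, 3.14].

### API

Orientations are given as a 3x3 rotation matrix whose columns are the frame's x, y, z axes.
In Python, from plant import status, optics, workorder, manip gives the robot as it stands.
- The arm moves only by the tool send_rows, never from a script. Its argument "increments" is a list of rows, each an object of numbers: "x", "y", "z": the shift along the tool's x, y, z in shares of 400 mm (1.0 is 400 mm); "wx", "wy", "wz": the turn, a rotation vector about the tool's x, y, z in shares of 360 degrees (1.0 is 360 degrees). In form: [{"x": .., "y": .., "z": .., "wx": .., "wy": .., "wz": ..}, ...]. A call has 1 to 12 rows; each row is the pose to reach, as a shift and turn from the pose commanded when the call began, along the tool's axes at that moment; what a row does not reach only later rows make up. A row lasts 1/12 s, in which the tool goes at most 41.7 mm and 7.16 degrees, less where a joint would pass 70% of its speed; a pose out of reach is approached as far as the arm can. No shift or turn number may pass 1 either way. A call with a gripper value outside its range is refused whole. "claw" is the opening, from 0 (shut) to 1 (fully open), set as the call begins (left out, the last holds). The fingers move at their own pace and stop on an object; the grip force is fixed at half the most. Time passes only in rows, so rows that repeat a pose let the fingers close. It gives the time, the measured TCP pose, the force, the opening and the grip force at its end, in the units of the state.
- status.get_state(): the state, without advancing time (a new reading comes with each control period).
- optics.snapshot(name): name is "scene" or "top"; returns a dict with "img" (420x560x3 uint8, red, green, blue), "z_map" (420x560 float32, m along the optical axis (not along the pixel's ray), 0 where there is no reading), "intrinsics" (3x3 intrinsics, pixels), "k1" (the pictures are not rectified: a ray, as slopes to the right and down, at radius r is drawn at 1 + k1 r^2 times it, then the intrinsics apply), "R" (3x3) and "t" (3): a world point X has camera coordinates R X + t. Camera axes: x right, y down, z forward; pixel columns grow to the right and rows downward; lengths in m; the calibration is good to about 2 mm. A picture is of the moment at which its call begins.
- workorder.close_job(): hands the job in; it is judged then, once.
The state is a dict: "time": time; "joint_positions": joint angles; "joint_vel": joint speeds; "tau": joint torques, N m; "tool_pos": TCP position; "orientation": TCP orientation; "force": force on the tool from outside, world axes, zero at the start; "torque": the same for the moment, N m; "gripper_width": finger opening in m; "grip_force": force on a finger pad.
Only numpy, scipy, OpenCV 4.12 (cv2) and the standard library are available. Lean on these libraries where they do the work, as an engineer would, in place of code of your own. Each camera call takes 0.05 s, during which the arm holds its last target. There are 200 camera calls.

## Working session

There is one attempt and no reset: what is moved stays moved. The work goes in short steps, Python scripts to look and compute and a tool call to move; the robot and the scene stay as the last step left them, time stands still between calls to the robot, and variables do not carry over. Pictures are saved under pics/ and viewed, at most 10 in all, crops included, and the job is handed in when it is done.

Besides the shell and the picture viewer there is one more tool, called after "Call:" as name(argument=value, ...), one argument or row to a line, values as JSON. send_rows: Moves the arm, as the interface text tells. Its arguments: {"type":"object","properties":{"increments":{"type":"array","items":{"type":"object","properties":{"x":{"type":"number"},"y":{"type":"number"},"z":{"type":"number"},"wx":{"type":"number"},"wy":{"type":"number"},"wz":{"type":"number"}}}},"claw":{"type":"number"}},"required":["increments"]}

```bash
ls; mkdir -p pics; cat > h.py <<'E'
import numpy as np, cv2
from plant import status, optics, workorder, manip
def snap(n,f=None):
    s=optics.snapshot(n)
    if f: cv2.imwrite('pics/'+f,s['img'][:,:,::-1])
    np.savez('/tmp/%s.npz'%n,**s); return s
def load(n): return dict(np.load('/tmp/%s.npz'%n))
def slopes(s,uv):
    K=s['intrinsics']; uv=np.atleast_2d(np.array(uv,float))
    d=np.c_[(uv[:,0]-K[0,2])/K[0,0],(uv[:,1]-K[1,2])/K[1,1]]; q=d.copy()
    for _ in range(20): q=d/(1+float(s['k1'])*(q**2).sum(1,keepdims=True))
    return q
def plane(s,uv,z):
    q=slopes(s,uv); D=np.c_[q,np.ones(len(q))]@s['R']; C=-s['R'].T@s['t']
    return C+D*((z-C[2])/D[:,2])[:,None]
def cloud(s):
    h,w=s['z_map'].shape; v,u=np.mgrid[:h,:w]
    q=slopes(s,np.c_[u.ravel(),v.ravel()]); z=s['z_map'].ravel()[:,None]
    P=(np.c_[q,np.ones(len(q))]*z-s['t'])@s['R']; P[z[:,0]==0]=np.nan
    return P.reshape(h,w,3)
E
python3 - <<'E'
from h import *
for n in('scene','top'):
    s=snap(n,n+'0.png'); print(n,-s['R'].T@s['t'],s['R'].round(2).tolist(),s['intrinsics'][0,0],s['k1'])
st=status.get_state(); print({k:np.round(v,3).tolist() for k,v in st.items()}); print(manip.grip_depth)
E
```

```text
pics
scene [0.20990217 0.67344324 0.72065574] [[-0.85, -0.53, 0.01], [-0.38, 0.59, -0.72], [0.37, -0.61, -0.7]] 402.7444135338303 -0.07156151450763738
top [0.46914104 0.14975378 0.97903541] [[-0.0, -1.0, 0.02], [-1.0, 0.0, -0.09], [0.09, -0.02, -1.0]] 391.95809506882824 0.013342784611209652
{'time': 0.1, 'joint_positions': [-1.283, 0.314, -0.048, 1.21, -0.0, 1.571], 'joint_vel': [0.0, -0.002, 0.003, -0.001, -0.002, 0.0], 'tau': [-0.001, -54.077, 34.054, 0.011, -0.0, -0.0], 'tool_pos': [0.17, -0.575, 0.19], 'orientation': [[0.959, 0.284, -0.0], [0.284, -0.959, 0.002], [-0.0, -0.002, -1.0]], 'force': [-0.319, -0.53, -0.236], 'torque': [0.004, -0.038, -0.05], 'grip_force': 0.0, 'gripper_width': 0.085}
0.0187
```

View pics/scene0.png

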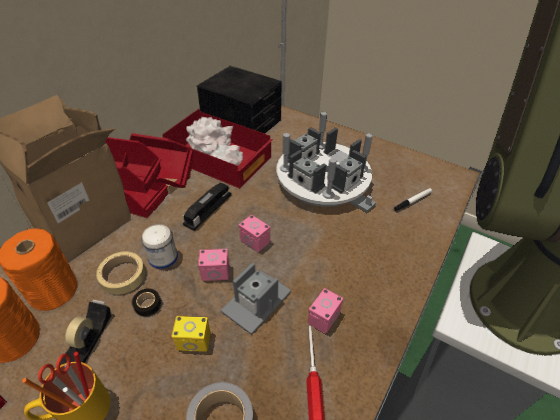

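View pics/top0.png

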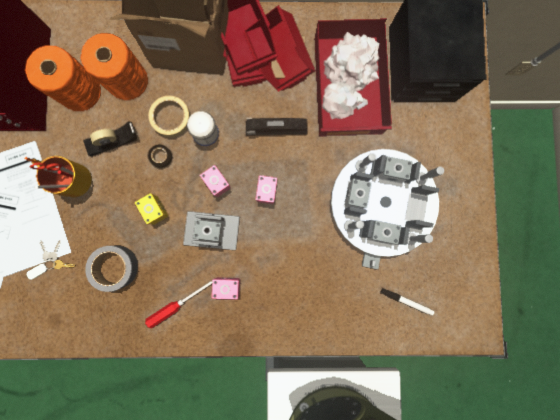

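The scene picture shows the table at about (325,175), the pointer at (367,203) and the cradle with a grey block at (257,295). In the top view the hub is at (385,202), the empty nest to its right at about (425,203), the pointer at (371,262), the cradle at (211,231), the stapler at (276,127) and the filter at (202,126).

Candidates for the housing, by top-view pixel:
- Grey block at (207,230), in the cradle.
- Pink blocks at (215,180), (266,189) and (226,289).
- Yellow block at (149,208).
- Three grey blocks bolted on the table.

The grey block in the cradle fits: it is aluminium and grey, loose, and stands in the cradle. I'll measure and confirm it in a crop.

```bash
python3 - <<'E'
from h import *
S=load('scene');T=load('top'); ct,cs=cloud(T),cloud(S)
def near(c,xy,r,z0,z1):
    P=c.reshape(-1,3); P=P[np.isfinite(P[:,0])]
    return P[(np.hypot(*(P[:,:2]-xy).T)<r)&(P[:,2]>z0)&(P[:,2]<z1)]
rect=lambda P:[np.round(v,4) if not np.isscalar(v) else round(v,2) for v in cv2.minAreaRect((P[:,:2]*1).astype(np.float32))]
# cradle / housing
c0=plane(T,[[207,230]],.06)[0,:2]; print('c0',c0)
for n,c in(('top',ct),('scene',cs)):
    P=near(c,c0,.1,.004,.12); h,e=np.histogram(P[:,2],bins=np.arange(0,.12,.004)); print(n,[(round(a,3),int(b)) for a,b in zip(e,h) if b>20])
    for z0,z1,nm in((.055,.072,'housing'),(.004,.014,'floor'),(.073,.085,'walls')):
        Q=near(c,c0,.09,z0,z1)
        if len(Q)>10: print(nm,len(Q),np.median(Q,0).round(4),rect(Q))
# disc
d0=plane(T,[[385,202]],.042)[0,:2]
for n,c in(('top',ct),('scene',cs)):
    Q=near(c,d0,.17,.036,.048); pts=Q[:,:2].astype(np.float32)
    print(n,'disc z',np.median(Q[:,2]),cv2.minEnclosingCircle(cv2.convexHull(pts)),cv2.fitEllipse(cv2.convexHull(pts)))
    for z0,z1 in((.125,.165),):
        Q=near(c,d0,.16,z0,z1); lab=cv2.partition
        m=np.zeros((400,400),np.uint8); ij=((Q[:,:2]-d0)*1000+200).astype(int); m[ij[:,0],ij[:,1]]=255
        k,L,_,_=cv2.connectedComponentsWithStats(cv2.dilate(m,np.ones((9,9))))
        for i in range(1,k):
            q=Q[L[ij[:,0],ij[:,1]]==i]; print('post',len(q),q.mean(0).round(4),q[:,2].max().round(4))
a=T['img'][185:275,165:255];b=S['img'][250:340,210:300];g=T['img'][140:275,325:450];
im=np.hstack([cv2.resize(a,(360,360),interpolation=2),cv2.resize(g,(400,360),interpolation=2)])
cv2.imwrite('pics/crop1.png',im[:,:,::-1])
E
```

```text
c0 [0.48853436 0.29923989]
top [(np.float64(0.004), 490), (np.float64(0.008), 498), (np.float64(0.012), 25), (np.float64(0.052), 34), (np.float64(0.056), 38), (np.float64(0.06), 222), (np.float64(0.064), 274), (np.float64(0.072), 33), (np.float64(0.076), 135)]
housing 520 [0.4884 0.2968 0.0642] [array([0.5168, 0.2954]), array([0.0623, 0.1206]), 84.58]
floor 1001 [0.4873 0.2685 0.0081] [array([0.4966, 0.2929]), array([0.1369, 0.1532]), 3.14]
walls 185 [0.5131 0.2968 0.0777] [array([0.4887, 0.2966]), array([0.0583, 0.0679]), 84.12]
scene [(np.float64(0.004), 508), (np.float64(0.008), 523), (np.float64(0.012), 48), (np.float64(0.016), 57), (np.float64(0.02), 58), (np.float64(0.024), 59), (np.float64(0.028), 64), (np.float64(0.032), 61), (np.float64(0.036), 57), (np.float64(0.04), 68), (np.float64(0.044), 70), (np.float64(0.048), 61), (np.float64(0.052), 93), (np.float64(0.056), 86), (np.float64(0.06), 423), (np.float64(0.064), 218), (np.float64(0.068), 51), (np.float64(0.072), 85), (np.float64(0.076), 164)]
housing 785 [0.4895 0.3037 0.0634] [array([0.5163, 0.2975]), array([0.0615, 0.1243]), 82.98]
floor 1043 [0.4778 0.3358 0.0081] [array([0.5123, 0.2967]), array([0.1289, 0.1318]), 84.37]
walls 234 [0.4639 0.3003 0.0767] [array([0.4896, 0.2995]), array([0.0601, 0.07  ]), 83.6]
top disc z 0.04248300866768305 ((0.542074978351593, -0.12429225444793701), 0.14296147227287292) ((0.5509889721870422, -0.12442608922719955), (0.25430962443351746, 0.27197739481925964), 80.5530014038086)Traceback (most recent call last):
  File "<stdin>", line 20, in <module>
AttributeError: module 'cv2' has no attribute 'partition'
```

```bash
cat >> h.py <<'E'
def near(c,xy,r,z0,z1):
    P=c.reshape(-1,3); P=P[np.isfinite(P[:,0])]
    return P[(np.hypot(*(P[:,:2]-xy).T)<r)&(P[:,2]>z0)&(P[:,2]<z1)]
rect=lambda P:[np.round(v,4).tolist() for v in cv2.minAreaRect(P[:,:2].astype(np.float32))]
def comps(c,d0,r,z0,z1,n=8):
    Q=near(c,d0,r,z0,z1)
    m=np.zeros((400,400),np.uint8); ij=((Q[:,:2]-d0)*1000+200).astype(int); m[ij[:,0],ij[:,1]]=255
    k,L=cv2.connectedComponents(cv2.dilate(m,np.ones((9,9))))
    o=[Q[L[ij[:,0],ij[:,1]]==i] for i in range(1,k)]
    return [q for q in o if len(q)>=n]
E
cat > tab.py <<'E'
from h import *
def run():
    S=load('scene');T=load('top'); d0=np.array([.551,-.124])
    for n,s in(('top',T),('scene',S)):
        c=cloud(s)
        # disc: white pixels at disc height -> circle fit through hull
        Q=near(c,d0,.15,.037,.047); h=cv2.convexHull(Q[:,:2].astype(np.float32))[:,0].astype(float)
        for _ in range(4):
            A=np.c_[2*h,np.ones(len(h))]; x=np.linalg.lstsq(A,(h**2).sum(1),rcond=None)[0]
            r=np.sqrt(x[2]+x[:2]@x[:2]); e=np.abs(np.hypot(*(h-x[:2]).T)-r); h=h[e<max(.003,np.median(e)*2)]
        print(n,'disc z %.4f'%np.median(Q[:,2]),x[:2].round(4),r.round(4),len(h))
        for q in comps(c,d0,.15,.125,.165):
            t=q[q[:,2]>q[:,2].max()-.006]; print(' post',len(q),t.mean(0).round(4),q[:,2].max().round(4))
        for q in comps(c,d0,.15,.108,.118): print(' jaw',len(q),q.mean(0).round(4),rect(q))
        for q in comps(c,d0,.15,.098,.1075): print(' hous',len(q),q.mean(0).round(4),rect(q))
        for q in comps(c,d0-[.15,0],.08,.02,.04): print(' pointer',len(q),q.mean(0).round(4),q[:,2].max(),rect(q))
if __name__=='__main__':
    run()
    S=load('scene');T=load('top')
    a=T['img'][185:275,165:255];g=T['img'][140:275,325:450]
    cv2.imwrite('pics/crop1.png',np.hstack([cv2.resize(a,(360,360),interpolation=2),cv2.resize(g,(400,360),interpolation=2)])[:,:,::-1])
E
python3 tab.py
```

```text
top disc z 0.0425 [ 0.5554 -0.1251] 0.129 47
 post 88 [ 0.4679 -0.1817  0.1521] 0.1547
 post 71 [ 0.4979 -0.037   0.1524] 0.1552
 post 93 [ 0.6129 -0.2112  0.1528] 0.1556
 post 82 [ 0.6431 -0.0669  0.1521] 0.1549
 jaw 87 [ 0.4744 -0.1481  0.1122] [[0.4744, -0.1487], [0.0103, 0.039], 79.7477]
 jaw 12 [ 0.4679 -0.1759  0.1141] [[0.4677, -0.1758], [0.0155, 0.0058], 4.5109]
 jaw 82 [ 0.4904 -0.0702  0.1123] [[0.4902, -0.0707], [0.0103, 0.0386], 79.041]
 jaw 84 [ 0.5015 -0.1887  0.1122] [[0.5018, -0.1891], [0.039, 0.01], 78.1625]
 jaw 79 [ 0.5313 -0.0436  0.1122] [[0.5313, -0.0435], [0.0397, 0.01], 79.8643]
 jaw 84 [ 0.5794 -0.205   0.1118] [[0.5793, -0.2056], [0.0415, 0.0106], 77.0665]
 jaw 84 [ 0.6206 -0.1784  0.1117] [[0.6207, -0.1785], [0.0112, 0.0391], 77.9758]
 jaw 79 [ 0.6097 -0.0593  0.1122] [[0.6098, -0.0601], [0.0394, 0.0096], 78.2178]
 jaw 17 [ 0.6103 -0.2064  0.1133] [[0.6101, -0.2077], [0.017, 0.0068], 33.8887]
 jaw 85 [ 0.6367 -0.1003  0.1116] [[0.637, -0.1009], [0.0102, 0.0392], 79.0661]
 jaw 11 [ 0.6383 -0.0627  0.113 ] [[0.6387, -0.0633], [0.016, 0.0053], 46.7859]
 hous 3
[... 2698 characters left out ...]
3]
 hous 33 [ 0.4995 -0.1837  0.1026] [[0.4984, -0.1858], [0.0369, 0.0085], 66.0992]
 hous 219 [ 0.571  -0.0474  0.1008] [[0.5695, -0.0485], [0.044, 0.0892], 76.6303]
 hous 30 [ 0.5787 -0.2001  0.1027] [[0.5771, -0.2041], [0.0421, 0.0096], 66.8161]
 hous 183 [ 0.6268 -0.139   0.101 ] [[0.6292, -0.1374], [0.0935, 0.042], 80.652]
 hous 20 [ 0.6118 -0.2061  0.1029] [[0.6098, -0.2069], [0.0179, 0.0101], 42.2801]
 hous 21 [ 0.6418 -0.0606  0.1025] [[0.6426, -0.0603], [0.017, 0.0071], 13.4514]
 pointer 38 [ 0.4084 -0.0914  0.0302] 0.03809147089156929 [[0.4087, -0.0931], [0.009, 0.0148], 86.0188]
 pointer 40 [ 0.4339 -0.0906  0.0348] 0.03989061046184983 [[0.4335, -0.096], [0.0783, 0.0075], 74.9037]
```

View pics/crop1.png

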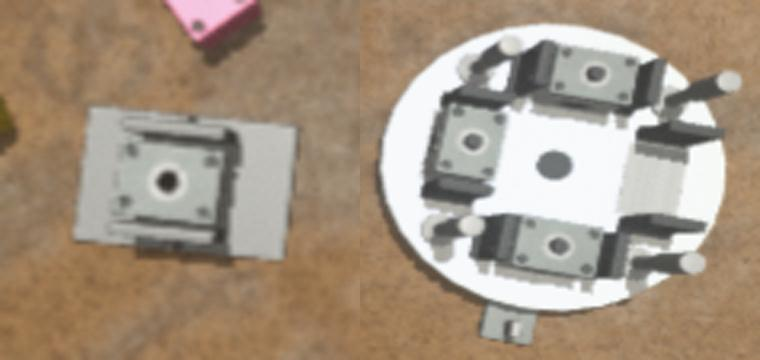

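The crop confirms it: the loose grey housing stands in the cradle at (168,180), and on the table the empty nest is on the right with its post at (690,262). Post A is at (0.4675,-0.181), the hub is at (0.5554,-0.1235), and the load direction is at 168.4°. I'll move over post A with the fingers partly open.

Careful with the scale: shifts go in shares of 400 mm and turns go in shares of 360 degrees. That gives: 378 mm / 400 = 0.945, 348 mm / 400 = 0.87, -17 degrees / 360 = -0.0472.

Call:
send_rows(
  increments=[
    {"x": 0.05, "y": -0.0375, "wz": -0.0028},
    {"x": 0.13, "y": -0.095, "wz": -0.0083},
    {"x": 0.21, "y": -0.155, "wz": -0.0139},
    {"x": 0.2925, "y": -0.215, "wz": -0.0194},
    {"x": 0.375, "y": -0.2775, "wz": -0.025},
    {"x": 0.4575, "y": -0.3375, "wz": -0.0306},
    {"x": 0.54, "y": -0.4, "wz": -0.0333},
    {"x": 0.6225, "y": -0.46, "wz": -0.0361},
    {"x": 0.705, "y": -0.52, "wz": -0.0389},
    {"x": 0.7875, "y": -0.5825, "wz": -0.0417},
    {"x": 0.87, "y": -0.6425, "wz": -0.0444},
    {"x": 0.945, "y": -0.7, "wz": -0.0472},
  ],
  claw=0.4,
)

```text
validation failed for argument at $.in...
```

```bash
cat > go.py <<'E'
# go.py x y z yaw_of_tool_y_deg : prints increment from the present measured pose (assuming tool down)
import sys
from h import *
from scipy.spatial.transform import Rotation as Ro
s=status.get_state(); R=np.array(s['orientation']); p=np.array(s['tool_pos'])
print('t',round(s['time'],2),'p',p.round(4),'yaw_y',np.degrees(np.arctan2(R[1,1],R[0,1])).round(1),'q',np.degrees(s['joint_positions']).round(1),'F',np.round(s['force'],1),'w',s['gripper_width'],s['grip_force'])
if len(sys.argv)>1:
    x,y,z,a=map(float,sys.argv[1:]); a=np.radians(a)
    Y=np.array([np.cos(a),np.sin(a),0]);Z=np.array([0,0,-1.]); G=np.c_[np.cross(Y,Z),Y,Z]
    print('xyz mm',(R.T@(np.array([x,y,z])-p)*1000).round(1),'w deg',np.degrees(Ro.from_matrix(R.T@G).as_rotvec()).round(1))
E
python3 go.py 0.4673 -0.181 0.19 -56.8
```

```text
t 0.1 p [ 0.1701 -0.5748  0.1905] yaw_y -73.5 q [-73.5  18.   -2.7  69.3  -0.   90. ] F [-0.3 -0.5 -0.2] w 0.08522943076208422 0.0
xyz mm [ 396.7 -293.2    0.9] w deg [ -0.1  -0.  -16.7]
```

Scaled: 378 mm / 400 = 0.945, 348 mm / 400 = 0.87, -17 degrees / 360 = -0.0472.

Call:
send_rows(
  increments=[
    {"x": 0.05, "y": -0.0375, "z": 0, "wx": 0, "wy": 0, "wz": -0.0028},
    {"x": 0.13, "y": -0.095, "z": 0, "wx": 0, "wy": 0, "wz": -0.0083},
    {"x": 0.21, "y": -0.155, "z": 0, "wx": 0, "wy": 0, "wz": -0.0139},
    {"x": 0.2925, "y": -0.215, "z": 0, "wx": 0, "wy": 0, "wz": -0.0194},
    {"x": 0.375, "y": -0.2775, "z": 0, "wx": 0, "wy": 0, "wz": -0.025},
    {"x": 0.4575, "y": -0.3375, "z": 0, "wx": 0, "wy": 0, "wz": -0.0306},
    {"x": 0.54, "y": -0.4, "z": 0, "wx": 0, "wy": 0, "wz": -0.0333},
    {"x": 0.6225, "y": -0.46, "z": 0, "wx": 0, "wy": 0, "wz": -0.0361},
    {"x": 0.705, "y": -0.52, "z": 0, "wx": 0, "wy": 0, "wz": -0.0389},
    {"x": 0.7875, "y": -0.5825, "z": 0, "wx": 0, "wy": 0, "wz": -0.0417},
    {"x": 0.87, "y": -0.6425, "z": 0, "wx": 0, "wy": 0, "wz": -0.0444},
    {"x": 0.945, "y": -0.7, "z": 0, "wx": 0, "wy": 0, "wz": -0.0472},
  ],
  claw=0.4,
)

```text
time: 1.1
tool_pos: [0.4541, -0.1974, 0.1912]
orientation: [[0.833, 0.553, -0.0], [0.553, -0.833, 0.0], [0.0, -0.0, -1.0]]
force: [-0.2, -1.4, 1.0]
gripper_width: 0.0343
grip_force: 0.0
```

```bash
python3 go.py 0.4673 -0.181 0.19 -56.8
```

```text
t 1.1 p [ 0.4541 -0.1974  0.1912] yaw_y -56.4 q [-23.5   6.7 -16.8  66.5   0.  122.9] F [-0.2 -1.4  1. ] w 0.03425651138060353 0.0
xyz mm [20.  -6.4  1.2] w deg [-0.  -0.   0.4]
```

Scaled: 20 mm / 400 = 0.05, 17 mm / 400 = 0.0425, -84 degrees / 360 = -0.2333.

Call:
send_rows(
  increments=[
    {"x": 0.0075, "y": -0.0025, "z": 0, "wx": 0, "wy": 0, "wz": -0.0194},
    {"x": 0.015, "y": -0.005, "z": 0, "wx": 0, "wy": 0, "wz": -0.0389},
    {"x": 0.025, "y": -0.0075, "z": 0, "wx": 0, "wy": 0, "wz": -0.0583},
    {"x": 0.035, "y": -0.01, "z": 0, "wx": 0, "wy": 0, "wz": -0.0778},
    {"x": 0.0425, "y": -0.0125, "z": 0, "wx": 0, "wy": 0, "wz": -0.0972},
    {"x": 0.05, "y": -0.015, "z": 0, "wx": 0, "wy": 0, "wz": -0.1167},
    {"x": 0.05, "y": -0.015, "z": 0, "wx": 0, "wy": 0, "wz": -0.1361},
    {"x": 0.05, "y": -0.015, "z": 0, "wx": 0, "wy": 0, "wz": -0.1556},
    {"x": 0.05, "y": -0.015, "z": 0, "wx": 0, "wy": 0, "wz": -0.175},
    {"x": 0.05, "y": -0.015, "z": 0, "wx": 0, "wy": 0, "wz": -0.1944},
    {"x": 0.05, "y": -0.015, "z": 0, "wx": 0, "wy": 0, "wz": -0.2139},
    {"x": 0.05, "y": -0.015, "z": 0, "wx": 0, "wy": 0, "wz": -0.2333},
  ],
)

```text
time: 2.1
tool_pos: [0.4663, -0.1834, 0.1909]
orientation: [[-0.467, 0.884, -0.001], [0.884, 0.467, 0.0], [0.001, -0.001, -1.0]]
force: [-0.7, 0.6, -0.4]
gripper_width: 0.0339
grip_force: 0.0
```

Scaled: -84 degrees / 360 = -0.2333.

Call:
send_rows(
  increments=[
    {"x": 0, "y": 0, "z": 0, "wx": 0, "wy": 0, "wz": -0.0194},
    {"x": 0, "y": 0, "z": 0, "wx": 0, "wy": 0, "wz": -0.0389},
    {"x": 0, "y": 0, "z": 0, "wx": 0, "wy": 0, "wz": -0.0583},
    {"x": 0, "y": 0, "z": 0, "wx": 0, "wy": 0, "wz": -0.0778},
    {"x": 0, "y": 0, "z": 0, "wx": 0, "wy": 0, "wz": -0.0972},
    {"x": 0, "y": 0, "z": 0, "wx": 0, "wy": 0, "wz": -0.1167},
    {"x": 0, "y": 0, "z": 0, "wx": 0, "wy": 0, "wz": -0.1361},
    {"x": 0, "y": 0, "z": 0, "wx": 0, "wy": 0, "wz": -0.1556},
    {"x": 0, "y": 0, "z": 0, "wx": 0, "wy": 0, "wz": -0.175},
    {"x": 0, "y": 0, "z": 0, "wx": 0, "wy": 0, "wz": -0.1944},
    {"x": 0, "y": 0, "z": 0, "wx": 0, "wy": 0, "wz": -0.2139},
    {"x": 0, "y": 0, "z": 0, "wx": 0, "wy": 0, "wz": -0.2333},
  ],
)

```text
time: 3.1
tool_pos: [0.4663, -0.1834, 0.1909]
orientation: [[-0.928, -0.372, -0.001], [-0.372, 0.928, 0.0], [0.001, 0.001, -1.0]]
force: [-0.0, -0.0, 1.1]
gripper_width: 0.034
grip_force: 0.0
```

```bash
python3 go.py 0.4673 -0.181 0.124 123.2
```

```text
t 3.1 p [ 0.4663 -0.1834  0.1909] yaw_y 111.8 q [-21.5   7.4 -16.1  66.6  -0.  -43.3] F [-0.  -0.   1.1] w 0.034021127089604856 0.0
xyz mm [-1.9  1.8 66.9] w deg [  0.   -0.  -11.4]
```

Scaled: 68 mm / 400 = 0.17, 65 mm / 400 = 0.1625, -11 degrees / 360 = -0.0306.

Call:
send_rows(
  increments=[
    {"x": -0.0025, "y": 0.0025, "z": 0.0375, "wx": 0, "wy": 0, "wz": -0.0139},
    {"x": -0.005, "y": 0.005, "z": 0.0875, "wx": 0, "wy": 0, "wz": -0.0306},
    {"x": -0.005, "y": 0.005, "z": 0.13, "wx": 0, "wy": 0, "wz": -0.0306},
    {"x": -0.005, "y": 0.005, "z": 0.1625, "wx": 0, "wy": 0, "wz": -0.0306},
    {"x": -0.005, "y": 0.005, "z": 0.17, "wx": 0, "wy": 0, "wz": -0.0306},
    {"x": -0.005, "y": 0.005, "z": 0.17, "wx": 0, "wy": 0, "wz": -0.0306},
  ],
)

```text
time: 3.6
tool_pos: [0.4666, -0.1805, 0.1222]
orientation: [[-0.844, -0.537, -0.003], [-0.537, 0.844, 0.001], [0.002, 0.002, -1.0]]
force: [0.1, 1.3, 1.1]
gripper_width: 0.0343
grip_force: 0.0
```

Scaled: 74.2 mm / 400 = 0.1855, 70.3 mm / 400 = 0.1758, 45 degrees / 360 = 0.125.

Call:
send_rows(
  increments=[
    {"x": -0.0003, "y": 0.0125, "z": 0, "wx": 0, "wy": 0, "wz": 0.0069},
    {"x": -0.0015, "y": 0.0275, "z": 0, "wx": 0, "wy": 0, "wz": 0.0167},
    {"x": -0.004, "y": 0.0455, "z": 0, "wx": 0, "wy": 0, "wz": 0.0278},
    {"x": -0.0078, "y": 0.0635, "z": 0, "wx": 0, "wy": 0, "wz": 0.0389},
    {"x": -0.0128, "y": 0.081, "z": 0, "wx": 0, "wy": 0, "wz": 0.05},
    {"x": -0.019, "y": 0.0983, "z": 0, "wx": 0, "wy": 0, "wz": 0.0611},
    {"x": -0.0265, "y": 0.115, "z": 0, "wx": 0, "wy": 0, "wz": 0.0722},
    {"x": -0.0353, "y": 0.1313, "z": 0, "wx": 0, "wy": 0, "wz": 0.0833},
    {"x": -0.045, "y": 0.1468, "z": 0, "wx": 0, "wy": 0, "wz": 0.0944},
    {"x": -0.0558, "y": 0.1615, "z": 0, "wx": 0, "wy": 0, "wz": 0.1056},
    {"x": -0.0675, "y": 0.1758, "z": 0, "wx": 0, "wy": 0, "wz": 0.1167},
    {"x": -0.0768, "y": 0.1855, "z": 0, "wx": 0, "wy": 0, "wz": 0.125},
  ],
)

```text
time: 4.6
tool_pos: [0.4545, -0.1015, 0.1245]
orientation: [[-0.976, 0.22, 0.002], [0.22, 0.976, -0.0], [-0.002, 0.0, -1.0]]
force: [0.6, 0.2, -0.2]
gripper_width: 0.0342
grip_force: 0.0
```

```bash
python3 go.py 0.498 -0.0357 0.124 33.2
```

```text
t 4.6 p [ 0.4545 -0.1015  0.1245] yaw_y 77.3 q [-12.6   5.8 -26.8  57.2   0.    0.1] F [ 0.6  0.2 -0.2] w 0.034194833964664786 0.0
xyz mm [-27.9  73.7   0.6] w deg [ 0.   0.1 44.1]
```

Scaled: 73 mm / 400 = 0.1825, 71.5 mm / 400 = 0.1788, 44 degrees / 360 = 0.1222.

Call:
send_rows(
  increments=[
    {"x": -0.0008, "y": 0.018, "z": 0, "wx": 0, "wy": 0, "wz": 0.0111},
    {"x": -0.0028, "y": 0.0365, "z": 0, "wx": 0, "wy": 0, "wz": 0.0222},
    {"x": -0.0058, "y": 0.0545, "z": 0, "wx": 0, "wy": 0, "wz": 0.0333},
    {"x": -0.0103, "y": 0.0723, "z": 0, "wx": 0, "wy": 0, "wz": 0.0444},
    {"x": -0.0158, "y": 0.0898, "z": 0, "wx": 0, "wy": 0, "wz": 0.0556},
    {"x": -0.0228, "y": 0.1068, "z": 0, "wx": 0, "wy": 0, "wz": 0.0667},
    {"x": -0.0308, "y": 0.1233, "z": 0, "wx": 0, "wy": 0, "wz": 0.0778},
    {"x": -0.04, "y": 0.139, "z": 0, "wx": 0, "wy": 0, "wz": 0.0889},
    {"x": -0.0503, "y": 0.1543, "z": 0, "wx": 0, "wy": 0, "wz": 0.1},
    {"x": -0.06, "y": 0.1675, "z": 0, "wx": 0, "wy": 0, "wz": 0.1111},
    {"x": -0.0675, "y": 0.1788, "z": 0, "wx": 0, "wy": 0, "wz": 0.1194},
    {"x": -0.07, "y": 0.1825, "z": 0, "wx": 0, "wy": 0, "wz": 0.1222},
  ],
)

```text
time: 5.6
tool_pos: [0.4983, -0.0363, 0.1245]
orientation: [[-0.551, 0.835, 0.002], [0.835, 0.551, 0.0], [-0.001, 0.002, -1.0]]
force: [-0.7, 0.5, -0.1]
gripper_width: 0.0343
grip_force: 0.0
```

Call:
send_rows(
  increments=[
    {"x": 0, "y": 0, "z": 0, "wx": 0, "wy": 0, "wz": 0},
    {"x": 0, "y": 0, "z": 0, "wx": 0, "wy": 0, "wz": 0},
    {"x": 0, "y": 0, "z": 0, "wx": 0, "wy": 0, "wz": 0},
    {"x": 0, "y": 0, "z": 0, "wx": 0, "wy": 0, "wz": 0},
    {"x": 0, "y": 0, "z": 0, "wx": 0, "wy": 0, "wz": 0},
    {"x": 0, "y": 0, "z": 0, "wx": 0, "wy": 0, "wz": 0},
    {"x": 0, "y": 0, "z": 0, "wx": 0, "wy": 0, "wz": 0},
    {"x": 0, "y": 0, "z": 0, "wx": 0, "wy": 0, "wz": 0},
    {"x": 0, "y": 0, "z": -0.05, "wx": 0, "wy": 0, "wz": 0},
    {"x": 0, "y": 0, "z": -0.1125, "wx": 0, "wy": 0, "wz": 0},
    {"x": 0, "y": 0, "z": -0.1625, "wx": 0, "wy": 0, "wz": 0},
    {"x": 0, "y": 0, "z": -0.1875, "wx": 0, "wy": 0, "wz": 0},
  ],
)

```text
time: 6.6
tool_pos: [0.4982, -0.0368, 0.2008]
orientation: [[-0.552, 0.834, 0.003], [0.834, 0.552, -0.0], [-0.002, 0.002, -1.0]]
force: [0.9, -0.6, 0.4]
gripper_width: 0.0341
grip_force: 0.0
```

```bash
python3 - <<'E'
from h import *
snap('scene');snap('top','top1.png')
E
python3 tab.py | grep -E "top|scene|post|jaw|hous [123]"; python3 go.py 0.489 0.298 0.19 83.9
```

```text
top disc z 0.0424 [ 0.5556 -0.125 ] 0.1288 28
 post 73 [ 0.498  -0.0371  0.1519] 0.1543
 post 82 [ 0.6432 -0.0667  0.1526] 0.1556
 jaw 35 [ 0.4799 -0.0673  0.1115] [[0.4821, -0.0682], [0.0084, 0.0219], 79.9228]
 jaw 8 [ 0.4989 -0.0309  0.1126] [[0.4994, -0.0316], [0.0046, 0.0157], 76.7528]
 jaw 50 [ 0.5329 -0.0366  0.1124] [[0.5326, -0.0373], [0.0256, 0.0095], 80.0165]
 jaw 80 [ 0.6097 -0.0589  0.1122] [[0.6096, -0.0594], [0.0392, 0.0101], 79.3666]
 jaw 79 [ 0.636  -0.1004  0.112 ] [[0.6369, -0.101], [0.0109, 0.0398], 78.6543]
 jaw 20 [ 0.6354 -0.1805  0.1117] [[0.6348, -0.1808], [0.0082, 0.0105], 73.84]
 jaw 8 [ 0.6389 -0.0631  0.1125] [[0.6388, -0.0634], [0.016, 0.0051], 47.0309]
 hous 11 [ 0.4681 -0.0845  0.0991] [[0.4666, -0.0845], [0.0146, 0.0068], 53.679]
 hous 14 [ 0.4851 -0.0653  0.1021] [[0.4861, -0.0651], [0.0035, 0.0293], 84.5277]
 hous 167 [ 0.5767 -0.0431  0.1   ] [[0.569, -0.0483], [0.0413, 0.0862], 73.3805]
 hous 300 [ 0.6297 -0.139   0.1   ] [[0.6284, -0.1432], [0.0645, 0.0431], 78.4896]
 hous 20 [ 0.6341 -0.0959  0.1037] [[0.6363, -0.0962], [0.0042, 0.0375], 84.1312]
[... 1563 characters left out ...]
.0384, 0.0096], 65.7727]
 hous 206 [ 0.5697 -0.0469  0.101 ] [[0.5706, -0.0482], [0.0448, 0.0907], 77.3391]
 hous 28 [ 0.5782 -0.2003  0.1031] [[0.5769, -0.2032], [0.0416, 0.0114], 63.7945]
 hous 153 [ 0.6243 -0.1488  0.1008] [[0.6268, -0.1481], [0.0707, 0.044], 78.4689]
 hous 18 [ 0.6118 -0.2064  0.1029] [[0.6111, -0.2078], [0.0173, 0.0088], 34.4954]
 hous 34 [ 0.6346 -0.0946  0.1024] [[0.6345, -0.0932], [0.0344, 0.0092], 0.1922]
 hous 20 [ 0.6418 -0.0603  0.1025] [[0.6432, -0.0601], [0.0172, 0.0092], 10.8325]
t 6.7 p [ 0.4984 -0.0368  0.1999] yaw_y 33.5 q [ -4.2   6.8 -15.6  67.4  -0.   52.3] F [ 0.4  0.  -0.9] w 0.034055123086759544 0.0
xyz mm [284.4 176.8   9.8] w deg [  0.1   0.2 -50.4]
```

View pics/top1.png

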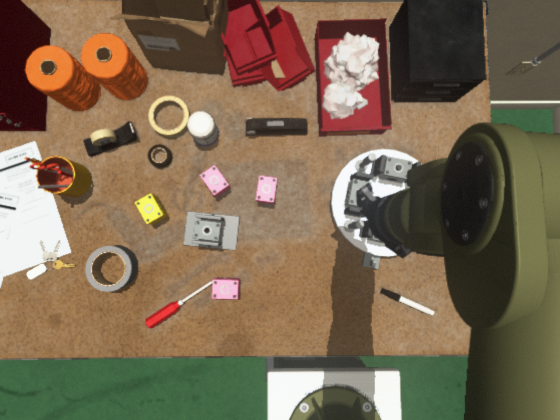

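The top view is blocked by the arm over the load station, so I'll look at the scene view, enlarged.

```bash
python3 - <<'E'
from h import *
S=load('scene'); cv2.imwrite('pics/s1.png',cv2.resize(S['img'][90:230,240:420],(720,560),interpolation=2)[:,:,::-1])
E
```

```text
(no output)
```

View pics/s1.png

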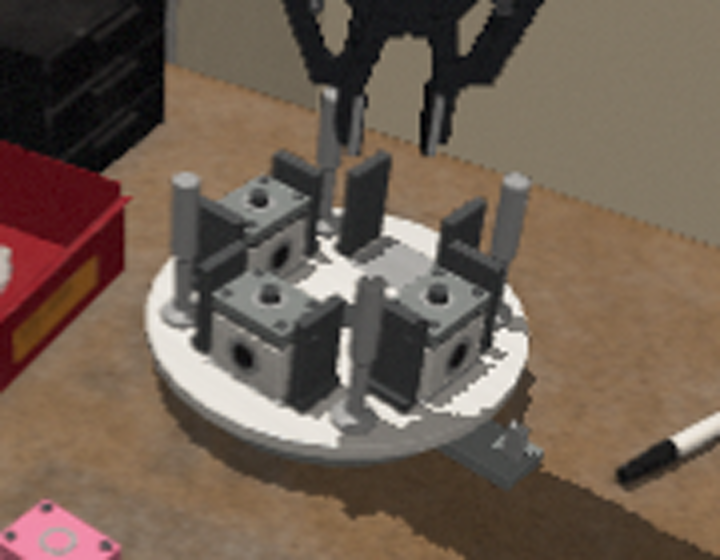

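The table has not turned: the empty nest is still at the back right, and the post slipped the cage. I'll check where the fingertips actually are compared with the TCP.

```bash
python3 - <<'E'
from h import *
s=status.get_state();R=np.array(s['orientation']);p=np.array(s['tool_pos'])
for n in('scene','top'):
    P=near(cloud(load(n)),p[:2],.09,.165,.30); q=(P-p)@R*1000
    print(n,len(q))
    for a in range(-110,20,8):
        m=q[(q[:,2]>=a)&(q[:,2]<a+8)]
        if len(m): print(a,len(m),'x',m[:,0].min().round(),m[:,0].max().round(),'y',m[:,1].min().round(),np.median(m[:,1]).round(),m[:,1].max().round())
E
```

```text
scene 469
-102 119 x -12.0 16.0 y -53.0 -17.0 52.0
-94 96 x -11.0 16.0 y -49.0 -18.0 49.0
-86 54 x -5.0 15.0 y -39.0 -19.0 37.0
-78 50 x -10.0 12.0 y -30.0 -17.0 31.0
-70 53 x -5.0 13.0 y -29.0 18.0 31.0
-62 50 x -10.0 13.0 y -30.0 0.0 31.0
-54 36 x -6.0 15.0 y -29.0 -17.0 30.0
-46 11 x -2.0 10.0 y -23.0 -17.0 24.0
top 112
-102 68 x -4.0 13.0 y -50.0 33.0 48.0
-94 15 x 3.0 13.0 y -46.0 30.0 41.0
-86 4 x 6.0 12.0 y 22.0 30.0 35.0
-78 7 x 6.0 11.0 y 17.0 20.0 30.0
-70 3 x 6.0 10.0 y 18.0 22.0 31.0
-62 7 x 2.0 11.0 y 18.0 23.0 31.0
-54 8 x 6.0 10.0 y -21.0 22.0 29.0
```

The fingertips show up about 42 mm behind the reported TCP, which explains the miss. I'll measure the tip position with the gripper shut and fully open.

Call:
send_rows(
  increments=[
    {"x": 0, "y": 0, "z": 0, "wx": 0, "wy": 0, "wz": 0},
    {"x": 0, "y": 0, "z": 0, "wx": 0, "wy": 0, "wz": 0},
    {"x": 0, "y": 0, "z": 0, "wx": 0, "wy": 0, "wz": 0},
    {"x": 0, "y": 0, "z": 0, "wx": 0, "wy": 0, "wz": 0},
    {"x": 0, "y": 0, "z": 0, "wx": 0, "wy": 0, "wz": 0},
  ],
  claw=0,
)

```text
time: 7.12
tool_pos: [0.4964, -0.0366, 0.1975]
orientation: [[-0.552, 0.834, -0.001], [0.834, 0.552, 0.0], [0.001, -0.001, -1.0]]
force: [-0.3, 0.2, 1.1]
gripper_width: -0.0004
grip_force: 0.0
```

```bash
cat > tip.py <<'E'
from h import *
s=status.get_state();R=np.array(s['orientation']);p=np.array(s['tool_pos']); print('t',s['time'],'w',s['gripper_width'],p)
for n in('scene','top'):
    P=near(cloud(snap(n)),p[:2],.08,.16,.30); q=(P-p)@R*1000
    q=q[q[:,2]>-70]; e=q[q[:,2]>q[:,2].max()-9] if len(q) else q
    print(n,len(q),'z sorted top',np.sort(q[:,2])[-6:].round(1),'x',e[:,0].min().round(),e[:,0].max().round(),'y',e[:,1].min().round(),e[:,1].max().round())
E
python3 tip.py
```

```text
t 7.1167 w -0.0003813642984839261 [ 0.49642057 -0.03659146  0.19747156]
scene 135 z sorted top [-44.6 -44.  -41.9 -41.6 -41.5 -41.4] x 3.0 13.0 y -13.0 11.0
top 24 z sorted top [-49.3 -49.  -48.6 -48.5 -46.5 -44.3] x 2.0 11.0 y -6.0 13.0
```

Call:
send_rows(
  increments=[
    {"x": 0, "y": 0, "z": 0, "wx": 0, "wy": 0, "wz": 0},
    {"x": 0, "y": 0, "z": 0, "wx": 0, "wy": 0, "wz": 0},
    {"x": 0, "y": 0, "z": 0, "wx": 0, "wy": 0, "wz": 0},
    {"x": 0, "y": 0, "z": 0, "wx": 0, "wy": 0, "wz": 0},
    {"x": 0, "y": 0, "z": 0, "wx": 0, "wy": 0, "wz": 0},
    {"x": 0, "y": 0, "z": 0, "wx": 0, "wy": 0, "wz": 0},
  ],
  claw=1,
)

```text
time: 7.72
tool_pos: [0.497, -0.0366, 0.1983]
orientation: [[-0.552, 0.834, 0.0], [0.834, 0.552, -0.0], [-0.0, 0.0, -1.0]]
force: [0.4, -0.4, 0.3]
gripper_width: 0.0721
grip_force: 0.0
```

```bash
python3 tip.py; python3 go.py
```

```text
t 7.7167 w 0.07205663841886296 [ 0.49697753 -0.03662935  0.19834638]
scene 108 z sorted top [-51.3 -51.  -50.4 -50.4 -49.7 -49.2] x -12.0 12.0 y -47.0 49.0
top 28 z sorted top [-58.5 -58.4 -58.3 -57.4 -56.8 -55.3] x 6.0 11.0 y -51.0 50.0
t 7.82 p [ 0.4969 -0.0366  0.1983] yaw_y 33.5 q [ -4.2   6.8 -15.7  67.4  -0.   52.3] F [0.3 0.1 0.3] w 0.08459137226844489 0.0
```

With the gripper shut, the finger ends sit 41.5 mm behind the reported TCP (about 45 mm at 0.4, and 50 to 54 mm open). I'll take that off every height. Now back to post A, and deeper this time.

```bash
python3 go.py 0.4673 -0.181 0.15 123.2
```

```text
t 7.82 p [ 0.4969 -0.0366  0.1983] yaw_y 33.5 q [ -4.2   6.8 -15.7  67.4  -0.   52.3] F [0.3 0.1 0.3] w 0.08459137226844489 0.0
xyz mm [-104.  -104.4   48.3] w deg [ -0.    0.  -89.7]
```

Scaled: -104 mm / 400 = -0.26, -101 mm / 400 = -0.2525, -83 degrees / 360 = -0.2306.

Call:
send_rows(
  increments=[
    {"x": -0.0125, "y": -0.0125, "z": 0, "wx": 0, "wy": 0, "wz": -0.0167},
    {"x": -0.035, "y": -0.035, "z": 0, "wx": 0, "wy": 0, "wz": -0.0361},
    {"x": -0.06, "y": -0.06, "z": 0, "wx": 0, "wy": 0, "wz": -0.0556},
    {"x": -0.085, "y": -0.085, "z": 0, "wx": 0, "wy": 0, "wz": -0.075},
    {"x": -0.11, "y": -0.11, "z": 0, "wx": 0, "wy": 0, "wz": -0.0944},
    {"x": -0.135, "y": -0.135, "z": 0, "wx": 0, "wy": 0, "wz": -0.1139},
    {"x": -0.16, "y": -0.16, "z": 0, "wx": 0, "wy": 0, "wz": -0.1333},
    {"x": -0.185, "y": -0.185, "z": 0, "wx": 0, "wy": 0, "wz": -0.1528},
    {"x": -0.21, "y": -0.21, "z": 0, "wx": 0, "wy": 0, "wz": -0.1722},
    {"x": -0.235, "y": -0.235, "z": 0.0125, "wx": 0, "wy": 0, "wz": -0.1917},
    {"x": -0.2525, "y": -0.2525, "z": 0.025, "wx": 0, "wy": 0, "wz": -0.2111},
    {"x": -0.26, "y": -0.26, "z": 0.0375, "wx": 0, "wy": 0, "wz": -0.2306},
  ],
  claw=0.4,
)

```text
time: 8.82
tool_pos: [0.4674, -0.1821, 0.1832]
orientation: [[-0.893, -0.45, 0.0], [-0.45, 0.893, -0.001], [0.0, -0.001, -1.0]]
force: [0.5, -0.3, 0.3]
gripper_width: 0.0342
grip_force: 0.0
```

```bash
python3 go.py 0.4673 -0.181 0.08 123.2
```

```text
t 8.82 p [ 0.4674 -0.1821  0.1832] yaw_y 116.8 q [-21.3   7.6 -16.9  65.5  -0.  -48. ] F [ 0.5 -0.3  0.3] w 0.034242598884447806 0.0
xyz mm [ -0.4   1.1 103.2] w deg [-0.  -0.  -6.4]
```

Scaled: 103 mm / 400 = 0.2575, 97 mm / 400 = 0.2425, -6.4 degrees / 360 = -0.0178.

Call:
send_rows(
  increments=[
    {"x": 0, "y": 0.0025, "z": 0.0375, "wx": 0, "wy": 0, "wz": -0.0083},
    {"x": 0, "y": 0.0025, "z": 0.0875, "wx": 0, "wy": 0, "wz": -0.0178},
    {"x": 0, "y": 0.0025, "z": 0.13, "wx": 0, "wy": 0, "wz": -0.0178},
    {"x": 0, "y": 0.0025, "z": 0.1625, "wx": 0, "wy": 0, "wz": -0.0178},
    {"x": 0, "y": 0.0025, "z": 0.1925, "wx": 0, "wy": 0, "wz": -0.0178},
    {"x": 0, "y": 0.0025, "z": 0.22, "wx": 0, "wy": 0, "wz": -0.0178},
    {"x": 0, "y": 0.0025, "z": 0.2425, "wx": 0, "wy": 0, "wz": -0.0178},
    {"x": 0, "y": 0.0025, "z": 0.2575, "wx": 0, "wy": 0, "wz": -0.0178},
    {"x": 0, "y": 0.0025, "z": 0.2575, "wx": 0, "wy": 0, "wz": -0.0178},
  ],
)

```text
time: 9.57
tool_pos: [0.4664, -0.1795, 0.0791]
orientation: [[-0.84, -0.543, -0.002], [-0.543, 0.84, 0.001], [0.001, 0.002, -1.0]]
force: [0.7, 0.5, -0.4]
gripper_width: 0.034
grip_force: 0.0
```

```bash
python3 go.py; python3 tip.py
```

```text
t 9.57 p [ 0.4664 -0.1795  0.0791] yaw_y 122.9 q [-21.1  11.8 -26.2  52.2   0.  -53.9] F [ 0.7  0.5 -0.4] w 0.03404324411035994 0.0
t 9.5667 w 0.03404324411035994 [ 0.46635464 -0.17953124  0.07911624]Traceback (most recent call last):
  File "tip.py", line 6, in <module>
    print(n,len(q),'z sorted top',np.sort(q[:,2])[-6:].round(1),'x',e[:,0].min().round(),e[:,0].max().round(),'y',e[:,1].min().round(),e[:,1].max().round())
                                                                    ~~~~~~~~~~^^
    return umr_minimum(a, axis, None, out, keepdims, initial, where)
ValueError: zero-size array to reduction operation minimum which has no identity
```

Now push round the arc.

Scaled: 74.2 mm / 400 = 0.1855, 70.3 mm / 400 = 0.1758, 45 degrees / 360 = 0.125.

Call:
send_rows(
  increments=[
    {"x": -0.0003, "y": 0.0125, "z": 0, "wx": 0, "wy": 0, "wz": 0.0069},
    {"x": -0.0015, "y": 0.0275, "z": 0, "wx": 0, "wy": 0, "wz": 0.0167},
    {"x": -0.004, "y": 0.0455, "z": 0, "wx": 0, "wy": 0, "wz": 0.0278},
    {"x": -0.0078, "y": 0.0635, "z": 0, "wx": 0, "wy": 0, "wz": 0.0389},
    {"x": -0.0128, "y": 0.081, "z": 0, "wx": 0, "wy": 0, "wz": 0.05},
    {"x": -0.019, "y": 0.0983, "z": 0, "wx": 0, "wy": 0, "wz": 0.0611},
    {"x": -0.0265, "y": 0.115, "z": 0, "wx": 0, "wy": 0, "wz": 0.0722},
    {"x": -0.0353, "y": 0.1313, "z": 0, "wx": 0, "wy": 0, "wz": 0.0833},
    {"x": -0.045, "y": 0.1468, "z": 0, "wx": 0, "wy": 0, "wz": 0.0944},
    {"x": -0.0558, "y": 0.1615, "z": 0, "wx": 0, "wy": 0, "wz": 0.1056},
    {"x": -0.0675, "y": 0.1758, "z": 0, "wx": 0, "wy": 0, "wz": 0.1167},
    {"x": -0.0768, "y": 0.1855, "z": 0, "wx": 0, "wy": 0, "wz": 0.125},
  ],
)

```text
time: 10.62
tool_pos: [0.4541, -0.1014, 0.0815]
orientation: [[-0.977, 0.213, 0.003], [0.213, 0.977, -0.002], [-0.003, -0.001, -1.0]]
force: [1.1, -2.5, -1.0]
gripper_width: 0.0348
grip_force: 1.2
```

```bash
python3 go.py 0.498 -0.0357 0.08 33.2
```

```text
t 10.62 p [ 0.4541 -0.1014  0.0815] yaw_y 77.7 q [-12.5   7.9 -30.6  51.4  -0.1  -0.2] F [ 1.1 -2.5 -1. ] w 0.03475968502640251 1.176852285861969
xyz mm [-28.9  73.5   1.5] w deg [-0.   0.2 44.5]
```

Contact forces show this time, so I'll finish the arc.

Scaled: 73.5 mm / 400 = 0.1838, 71.5 mm / 400 = 0.1788, 44.5 degrees / 360 = 0.1236.

Call:
send_rows(
  increments=[
    {"x": -0.0008, "y": 0.018, "z": 0, "wx": 0, "wy": 0, "wz": 0.0111},
    {"x": -0.0028, "y": 0.0365, "z": 0, "wx": 0, "wy": 0, "wz": 0.0222},
    {"x": -0.0058, "y": 0.0545, "z": 0, "wx": 0, "wy": 0, "wz": 0.0333},
    {"x": -0.0103, "y": 0.0723, "z": 0, "wx": 0, "wy": 0, "wz": 0.0444},
    {"x": -0.0158, "y": 0.0898, "z": 0, "wx": 0, "wy": 0, "wz": 0.0556},
    {"x": -0.0228, "y": 0.1068, "z": 0, "wx": 0, "wy": 0, "wz": 0.0667},
    {"x": -0.0308, "y": 0.1233, "z": 0, "wx": 0, "wy": 0, "wz": 0.0778},
    {"x": -0.04, "y": 0.139, "z": 0, "wx": 0, "wy": 0, "wz": 0.0889},
    {"x": -0.0503, "y": 0.1543, "z": 0, "wx": 0, "wy": 0, "wz": 0.1},
    {"x": -0.06, "y": 0.1675, "z": 0, "wx": 0, "wy": 0, "wz": 0.1111},
    {"x": -0.0688, "y": 0.1788, "z": 0, "wx": 0, "wy": 0, "wz": 0.1194},
    {"x": -0.0725, "y": 0.1838, "z": 0, "wx": 0, "wy": 0, "wz": 0.1236},
  ],
)

```text
time: 11.62
tool_pos: [0.4979, -0.0347, 0.0813]
orientation: [[-0.549, 0.836, 0.002], [0.836, 0.549, 0.0], [-0.001, 0.002, -1.0]]
force: [-0.7, 0.0, -0.3]
gripper_width: 0.0342
grip_force: 0.0
```

Scaled: -95 mm / 400 = -0.2375, -90 mm / 400 = -0.225.

Call:
send_rows(
  increments=[
    {"x": 0, "y": 0, "z": 0, "wx": 0, "wy": 0, "wz": 0},
    {"x": 0, "y": 0, "z": 0, "wx": 0, "wy": 0, "wz": 0},
    {"x": 0, "y": 0, "z": 0, "wx": 0, "wy": 0, "wz": 0},
    {"x": 0, "y": 0, "z": 0, "wx": 0, "wy": 0, "wz": 0},
    {"x": 0, "y": 0, "z": 0, "wx": 0, "wy": 0, "wz": 0},
    {"x": 0, "y": 0, "z": 0, "wx": 0, "wy": 0, "wz": 0},
    {"x": 0, "y": 0, "z": 0, "wx": 0, "wy": 0, "wz": 0},
    {"x": 0, "y": 0, "z": -0.05, "wx": 0, "wy": 0, "wz": 0},
    {"x": 0, "y": 0, "z": -0.1125, "wx": 0, "wy": 0, "wz": 0},
    {"x": 0, "y": 0, "z": -0.175, "wx": 0, "wy": 0, "wz": 0},
    {"x": 0, "y": 0, "z": -0.225, "wx": 0, "wy": 0, "wz": 0},
    {"x": 0, "y": 0, "z": -0.2375, "wx": 0, "wy": 0, "wz": 0},
  ],
)

```text
time: 12.62
tool_pos: [0.4985, -0.0353, 0.1787]
orientation: [[-0.55, 0.835, 0.005], [0.835, 0.55, -0.0], [-0.003, 0.004, -1.0]]
force: [1.3, 0.7, 0.1]
gripper_width: 0.0344
grip_force: 0.0
```

```bash
python3 go.py 0.489 0.298 0.15 83.9
```

```text
t 12.62 p [ 0.4985 -0.0353  0.1787] yaw_y 33.4 q [ -4.    7.3 -17.9  64.6  -0.   52.6] F [1.3 0.7 0.1] w 0.03435615160359808 0.0
xyz mm [283.6 175.4  28.6] w deg [  0.1   0.3 -50.5]
```

Scaled: 283 mm / 400 = 0.7075, 175 mm / 400 = 0.4375, -50.5 degrees / 360 = -0.1403.

Call:
send_rows(
  increments=[
    {"x": 0.03, "y": 0.0175, "z": 0, "wx": 0, "wy": 0, "wz": -0.0111},
    {"x": 0.09, "y": 0.055, "z": 0, "wx": 0, "wy": 0, "wz": -0.025},
    {"x": 0.1625, "y": 0.1, "z": 0, "wx": 0, "wy": 0, "wz": -0.0389},
    {"x": 0.2375, "y": 0.1475, "z": 0, "wx": 0, "wy": 0, "wz": -0.0528},
    {"x": 0.315, "y": 0.195, "z": 0.0075, "wx": 0, "wy": 0, "wz": -0.0667},
    {"x": 0.3925, "y": 0.2425, "z": 0.015, "wx": 0, "wy": 0, "wz": -0.0806},
    {"x": 0.47, "y": 0.29, "z": 0.025, "wx": 0, "wy": 0, "wz": -0.0944},
    {"x": 0.5475, "y": 0.3375, "z": 0.0375, "wx": 0, "wy": 0, "wz": -0.1083},
    {"x": 0.615, "y": 0.38, "z": 0.05, "wx": 0, "wy": 0, "wz": -0.1222},
    {"x": 0.67, "y": 0.415, "z": 0.0625, "wx": 0, "wy": 0, "wz": -0.1333},
    {"x": 0.7075, "y": 0.4375, "z": 0.07, "wx": 0, "wy": 0, "wz": -0.1403},
    {"x": 0.7075, "y": 0.4375, "z": 0.07, "wx": 0, "wy": 0, "wz": -0.1403},
  ],
  claw=1,
)

```text
time: 13.62
tool_pos: [0.4857, 0.3004, 0.1454]
orientation: [[-0.995, 0.101, -0.002], [0.101, 0.995, 0.0], [0.002, 0.0, -1.0]]
force: [-0.2, -0.4, 0.4]
gripper_width: 0.0855
grip_force: 0.0
```

```bash
python3 - <<'E'
from h import *
S=snap('scene');T=snap('top')
cv2.imwrite('pics/s2.png',np.hstack([S['img'],T['img'][:, 180:480]])[:, 100:][:, :760][:,:,::-1])
s=status.get_state();R=np.array(s['orientation']);p=np.array(s['tool_pos'])
P=near(cloud(S),p[:2],.08,.12,.30); q=(P-p)@R*1000; q=q[q[:,2]>-70]
print('tip',np.sort(q[:,2])[-6:].round(1),q[:,1].min(),q[:,1].max())
E
python3 tab.py | grep -E "top|scene|post|jaw|hous [123]"; python3 go.py 0.489 0.298 0.15 83.9
```

```text
tip [-52.9 -52.  -52.  -51.9 -51.3 -50.8] -53.5624274516631 60.354800098104455
top disc z 0.0425 [ 0.5556 -0.1252] 0.129 43
 post 90 [ 0.4679 -0.1814  0.1522] 0.1551
 post 74 [ 0.4979 -0.0372  0.1522] 0.1556
 post 94 [ 0.6127 -0.211   0.1521] 0.1545
 post 81 [ 0.6432 -0.0673  0.1521] 0.1558
 jaw 85 [ 0.4747 -0.1483  0.1121] [[0.4746, -0.1483], [0.0115, 0.0392], 78.3083]
 jaw 13 [ 0.4678 -0.1763  0.1123] [[0.4676, -0.1765], [0.0155, 0.0058], 4.2966]
 jaw 85 [ 0.4899 -0.0703  0.1118] [[0.49, -0.0705], [0.0098, 0.0391], 77.4218]
 jaw 85 [ 0.5014 -0.1892  0.1119] [[0.5015, -0.1897], [0.0386, 0.0103], 78.5613]
 jaw 80 [ 0.5314 -0.0436  0.1121] [[0.5316, -0.0436], [0.0397, 0.0101], 78.7957]
 jaw 82 [ 0.5794 -0.2052  0.1122] [[0.5795, -0.2061], [0.04, 0.0102], 78.653]
 jaw 85 [ 0.6206 -0.1784  0.112 ] [[0.6206, -0.1786], [0.0108, 0.0397], 77.2906]
 jaw 81 [ 0.6095 -0.0596  0.112 ] [[0.6097, -0.0595], [0.0389, 0.0099], 78.9476]
 jaw 14 [ 0.6106 -0.2073  0.1127] [[0.6105, -0.2082], [0.0169, 0.0066], 31.1555]
 jaw 79 [ 0.6367 -0.1004  0.1119] [[0.6366, -0.1004], [0.01, 0.0383], 80.8355]
 jaw 1
[... 2116 characters left out ...]
.0635], [0.0292, 0.0102], 6.2292]
 hous 20 [ 0.4962 -0.0296  0.1033] [[0.4966, -0.03], [0.0154, 0.0082], 18.7167]
 hous 214 [ 0.5413 -0.1938  0.1006] [[0.5401, -0.1964], [0.0452, 0.09], 75.1426]
 hous 203 [ 0.5697 -0.0469  0.1009] [[0.5699, -0.0483], [0.0416, 0.0894], 78.6586]
 hous 194 [ 0.6266 -0.1389  0.1009] [[0.6301, -0.1362], [0.0924, 0.0427], 79.4507]
 hous 20 [ 0.6121 -0.2061  0.1028] [[0.6122, -0.2058], [0.0158, 0.0079], 14.0362]
 hous 22 [ 0.6421 -0.0604  0.1023] [[0.6425, -0.0607], [0.0168, 0.0089], 19.8656]
t 13.72 p [0.4861 0.2974 0.1463] yaw_y 83.9 q [ 31.5  16.1 -11.2  62.8  -0.   37.6] F [-0.  -0.2 -0.1] w 0.08521854065278232 0.0
xyz mm [-2.8  0.9 -3.8] w deg [-0.1 -0.1  0. ]
```

View pics/s2.png

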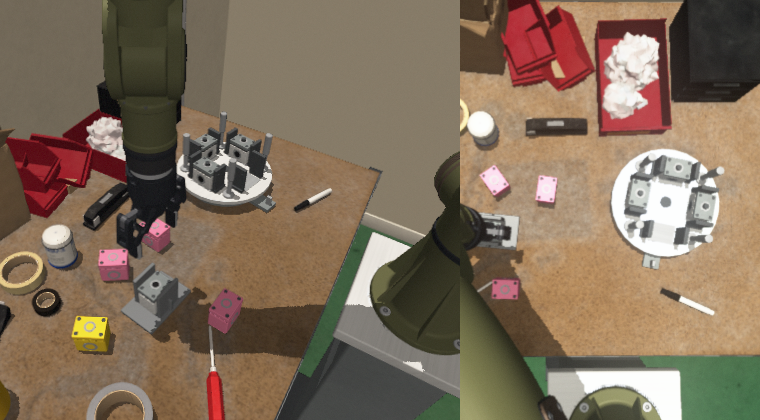

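The table is indexed: the empty nest is at the load station, at about (650,240) in the right panel, with its centre at (0.482,-0.109) and the jaw line at 78.7°. The gripper is over the cradle. Now down onto the housing.

Scaled: 164 mm / 400 = 0.41, 161 mm / 400 = 0.4025.

Call:
send_rows(
  increments=[
    {"x": -0.0025, "y": 0, "z": 0.025, "wx": 0, "wy": 0, "wz": 0},
    {"x": -0.005, "y": 0.0025, "z": 0.0675, "wx": 0, "wy": 0, "wz": 0},
    {"x": -0.0075, "y": 0.0025, "z": 0.1125, "wx": 0, "wy": 0, "wz": 0},
    {"x": -0.0075, "y": 0.0025, "z": 0.1575, "wx": 0, "wy": 0, "wz": 0},
    {"x": -0.0075, "y": 0.0025, "z": 0.2, "wx": 0, "wy": 0, "wz": 0},
    {"x": -0.0075, "y": 0.0025, "z": 0.2425, "wx": 0, "wy": 0, "wz": 0},
    {"x": -0.0075, "y": 0.0025, "z": 0.2825, "wx": 0, "wy": 0, "wz": 0},
    {"x": -0.0075, "y": 0.0025, "z": 0.32, "wx": 0, "wy": 0, "wz": 0},
    {"x": -0.0075, "y": 0.0025, "z": 0.355, "wx": 0, "wy": 0, "wz": 0},
    {"x": -0.0075, "y": 0.0025, "z": 0.3825, "wx": 0, "wy": 0, "wz": 0},
    {"x": -0.0075, "y": 0.0025, "z": 0.4025, "wx": 0, "wy": 0, "wz": 0},
    {"x": -0.0075, "y": 0.0025, "z": 0.41, "wx": 0, "wy": 0, "wz": 0},
  ],
)

```text
time: 14.72
tool_pos: [0.4893, 0.2969, -0.0181]
orientation: [[-0.994, 0.108, -0.001], [0.108, 0.994, -0.001], [0.001, -0.001, -1.0]]
force: [0.1, 0.4, -0.4]
gripper_width: 0.0856
grip_force: 0.0
```

```bash
python3 go.py 0.489 0.298 -0.018 83.9
```

```text
t 14.72 p [ 0.4893  0.2969 -0.0181] yaw_y 83.8 q [ 31.3  24.7 -22.5  42.9  -0.   37.4] F [ 0.1  0.4 -0.4] w 0.08556388762398237 0.0
xyz mm [ 0.4  1.1 -0.1] w deg [-0.1 -0.1 -0.1]
```

Reported z of -0.018 was reached without contact, which confirms the offset. Closing.

Call:
send_rows(
  increments=[
    {"x": 0, "y": 0, "z": 0, "wx": 0, "wy": 0, "wz": 0},
    {"x": 0, "y": 0, "z": 0, "wx": 0, "wy": 0, "wz": 0},
    {"x": 0, "y": 0, "z": 0, "wx": 0, "wy": 0, "wz": 0},
    {"x": 0, "y": 0, "z": 0, "wx": 0, "wy": 0, "wz": 0},
    {"x": 0, "y": 0, "z": 0, "wx": 0, "wy": 0, "wz": 0},
    {"x": 0, "y": 0, "z": 0, "wx": 0, "wy": 0, "wz": 0},
    {"x": 0, "y": 0, "z": 0, "wx": 0, "wy": 0, "wz": 0},
    {"x": 0, "y": 0, "z": 0, "wx": 0, "wy": 0, "wz": 0},
  ],
  claw=0.3,
)

```text
time: 15.38
tool_pos: [0.4908, 0.2987, -0.0157]
orientation: [[-0.994, 0.106, 0.002], [0.106, 0.994, 0.001], [-0.002, 0.001, -1.0]]
force: [-0.7, -0.3, 6.7]
gripper_width: 0.0591
grip_force: 65.7
```

```bash
python3 go.py
```

```text
t 15.38 p [ 0.4908  0.2987 -0.0157] yaw_y 83.9 q [ 31.3  24.6 -22.3  43.   -0.   37.4] F [-0.7 -0.3  6.7] w 0.05906339683009791 65.73415517807007
```

Scaled: -114 mm / 400 = -0.285, -93 mm / 400 = -0.2325, 5.4 degrees / 360 = 0.015.

Call:
send_rows(
  increments=[
    {"x": 0, "y": 0, "z": -0.015, "wx": 0, "wy": 0, "wz": 0},
    {"x": 0, "y": 0, "z": -0.045, "wx": 0, "wy": 0, "wz": 0},
    {"x": 0, "y": 0, "z": -0.085, "wx": 0, "wy": 0, "wz": 0},
    {"x": 0, "y": 0, "z": -0.125, "wx": 0, "wy": 0, "wz": 0},
    {"x": 0, "y": 0, "z": -0.165, "wx": 0, "wy": 0, "wz": 0},
    {"x": 0, "y": 0, "z": -0.2, "wx": 0, "wy": 0, "wz": 0},
    {"x": 0, "y": -0.0125, "z": -0.225, "wx": 0, "wy": 0, "wz": 0.0028},
    {"x": 0.0025, "y": -0.05, "z": -0.2325, "wx": 0, "wy": 0, "wz": 0.0056},
    {"x": 0.0025, "y": -0.105, "z": -0.2325, "wx": 0, "wy": 0, "wz": 0.0083},
    {"x": 0.005, "y": -0.165, "z": -0.2325, "wx": 0, "wy": 0, "wz": 0.0111},
    {"x": 0.005, "y": -0.225, "z": -0.225, "wx": 0, "wy": 0, "wz": 0.0139},
    {"x": 0.0075, "y": -0.285, "z": -0.2125, "wx": 0, "wy": 0, "wz": 0.015},
  ],
)

```text
time: 16.38
tool_pos: [0.4736, 0.1828, 0.0677]
orientation: [[-0.98, 0.201, -0.001], [0.201, 0.98, -0.001], [0.001, -0.001, -1.0]]
force: [0.8, -0.4, -2.6]
gripper_width: 0.0592
grip_force: 65.2
```

```bash
python3 go.py 0.465 0.09 0.0 78.5
```

```text
t 16.38 p [0.4736 0.1828 0.0677] yaw_y 78.4 q [ 21.1  13.2 -26.   50.9  -0.   32.7] F [ 0.8 -0.4 -2.6] w 0.059236610390593865 65.1584529876709
xyz mm [-10.3 -92.6  67.8] w deg [-0.1 -0.  -0.1]
```

Scaled: -93 mm / 400 = -0.2325, -90 mm / 400 = -0.225.

Call:
send_rows(
  increments=[
    {"x": -0.005, "y": -0.055, "z": 0.015, "wx": 0, "wy": 0, "wz": 0},
    {"x": -0.01, "y": -0.11, "z": 0.035, "wx": 0, "wy": 0, "wz": 0},
    {"x": -0.0175, "y": -0.16, "z": 0.06, "wx": 0, "wy": 0, "wz": 0},
    {"x": -0.0225, "y": -0.2, "z": 0.09, "wx": 0, "wy": 0, "wz": 0},
    {"x": -0.025, "y": -0.225, "z": 0.12, "wx": 0, "wy": 0, "wz": 0},
    {"x": -0.025, "y": -0.2325, "z": 0.15, "wx": 0, "wy": 0, "wz": 0},
    {"x": -0.025, "y": -0.2325, "z": 0.175, "wx": 0, "wy": 0, "wz": 0},
    {"x": -0.025, "y": -0.2325, "z": 0.195, "wx": 0, "wy": 0, "wz": 0},
    {"x": -0.025, "y": -0.2325, "z": 0.21, "wx": 0, "wy": 0, "wz": 0},
    {"x": -0.025, "y": -0.2325, "z": 0.2175, "wx": 0, "wy": 0, "wz": 0},
    {"x": -0.025, "y": -0.2325, "z": 0.2225, "wx": 0, "wy": 0, "wz": 0},
    {"x": -0.025, "y": -0.2325, "z": 0.225, "wx": 0, "wy": 0, "wz": 0},
  ],
)

```text
time: 17.38
tool_pos: [0.4662, 0.0924, -0.0218]
orientation: [[-0.98, 0.199, 0.0], [0.199, 0.98, 0.0], [-0.0, 0.0, -1.0]]
force: [0.3, -0.3, -3.1]
gripper_width: 0.0592
grip_force: 65.3
```

```bash
python3 go.py 0.465 0.09 -0.0245 78.5; python3 - <<'E'
from h import *
for n in('scene','top'):
    P=near(cloud(snap(n)),[.465,.09],.05,-.02,.08); print(n,len(P)); h,e=np.histogram(P[:,2],bins=np.arange(-.01,.08,.003)); print([(round(float(a),3),int(b)) for a,b in zip(e,h) if b>3])
E
```

```text
t 17.38 p [ 0.4662  0.0924 -0.0218] yaw_y 78.5 q [ 11.2  16.2 -36.1  37.7   0.   22.7] F [ 0.3 -0.3 -3.1] w 0.059239176282239396 65.2987790107727
xyz mm [ 0.7 -2.5  2.7] w deg [0. 0. 0.]
scene 1175
[(-0.004, 240), (-0.001, 219), (0.002, 9), (0.005, 23), (0.008, 21), (0.011, 19), (0.014, 14), (0.017, 17), (0.02, 21), (0.023, 20), (0.026, 20), (0.029, 19), (0.032, 26), (0.035, 26), (0.038, 25), (0.041, 34), (0.044, 19), (0.047, 13), (0.05, 27), (0.053, 37), (0.056, 179), (0.059, 63), (0.062, 8), (0.065, 12), (0.068, 14), (0.071, 17), (0.074, 17)]
top 0
[]
```

Scaled: 3 mm / 400 = 0.0075, 2.5 mm / 400 = 0.0063.

Call:
send_rows(
  increments=[
    {"x": 0, "y": 0, "z": 0.0025, "wx": 0, "wy": 0, "wz": 0},
    {"x": 0, "y": 0, "z": 0.005, "wx": 0, "wy": 0, "wz": 0},
    {"x": 0, "y": 0, "z": 0.0063, "wx": 0, "wy": 0, "wz": 0},
    {"x": 0, "y": 0, "z": 0.0075, "wx": 0, "wy": 0, "wz": 0},
  ],
)

```text
time: 17.82
tool_pos: [0.4664, 0.0922, -0.0238]
orientation: [[-0.98, 0.199, 0.001], [0.199, 0.98, 0.0], [-0.001, 0.0, -1.0]]
force: [-4.7, -0.9, 14.4]
gripper_width: 0.0597
grip_force: 66.8
```

```bash
python3 go.py
```

```text
t 17.82 p [ 0.4664  0.0922 -0.0238] yaw_y 78.5 q [ 11.2  16.4 -36.2  37.4   0.   22.7] F [-4.7 -0.9 14.4] w 0.05965720392308941 66.8092668056488
```

Scaled: -100 mm / 400 = -0.25, -98 mm / 400 = -0.245, 21 degrees / 360 = 0.0583.

Call:
send_rows(
  increments=[
    {"x": 0, "y": 0, "z": 0.005, "wx": 0, "wy": 0, "wz": 0},
    {"x": 0, "y": 0, "z": 0.005, "wx": 0, "wy": 0, "wz": 0},
    {"x": 0, "y": 0, "z": 0.005, "wx": 0, "wy": 0, "wz": 0},
    {"x": 0, "y": 0, "z": 0.005, "wx": 0, "wy": 0, "wz": 0},
    {"x": 0, "y": 0, "z": 0, "wx": 0, "wy": 0, "wz": 0},
    {"x": 0, "y": 0, "z": -0.025, "wx": 0, "wy": 0, "wz": 0},
    {"x": 0, "y": 0, "z": -0.07, "wx": 0, "wy": 0, "wz": 0},
    {"x": 0, "y": 0, "z": -0.125, "wx": 0, "wy": 0, "wz": 0},
    {"x": 0, "y": 0, "z": -0.18, "wx": 0, "wy": 0, "wz": 0},
    {"x": 0, "y": 0, "z": -0.225, "wx": 0, "wy": 0, "wz": 0.0194},
    {"x": 0, "y": 0, "z": -0.245, "wx": 0, "wy": 0, "wz": 0.0389},
    {"x": 0, "y": 0, "z": -0.25, "wx": 0, "wy": 0, "wz": 0.0583},
  ],
  claw=1,
)

```text
time: 18.82
tool_pos: [0.4678, 0.0924, 0.0783]
orientation: [[-0.84, 0.543, 0.004], [0.543, 0.84, 0.001], [-0.003, 0.003, -1.0]]
force: [0.4, -0.4, -0.7]
gripper_width: 0.0853
grip_force: 0.0
```

Scaled: 69 degrees / 360 = 0.1917.

Call:
send_rows(
  increments=[
    {"x": 0, "y": 0, "z": 0, "wx": 0, "wy": 0, "wz": 0.0194},
    {"x": 0, "y": 0, "z": 0, "wx": 0, "wy": 0, "wz": 0.0389},
    {"x": 0, "y": 0, "z": 0, "wx": 0, "wy": 0, "wz": 0.0583},
    {"x": 0, "y": 0, "z": 0, "wx": 0, "wy": 0, "wz": 0.0778},
    {"x": 0, "y": 0, "z": 0, "wx": 0, "wy": 0, "wz": 0.0972},
    {"x": 0, "y": 0, "z": 0, "wx": 0, "wy": 0, "wz": 0.1167},
    {"x": 0, "y": 0, "z": 0, "wx": 0, "wy": 0, "wz": 0.1361},
    {"x": 0, "y": 0, "z": 0, "wx": 0, "wy": 0, "wz": 0.1556},
    {"x": 0, "y": 0, "z": 0, "wx": 0, "wy": 0, "wz": 0.1722},
    {"x": 0, "y": 0, "z": 0, "wx": 0, "wy": 0, "wz": 0.1861},
    {"x": 0, "y": 0, "z": 0, "wx": 0, "wy": 0, "wz": 0.1917},
  ],
)

```text
time: 19.73
tool_pos: [0.4662, 0.092, 0.0762]
orientation: [[0.203, 0.979, 0.001], [0.979, -0.203, 0.0], [0.0, 0.001, -1.0]]
force: [0.7, -0.9, 1.4]
gripper_width: 0.0853
grip_force: 0.0
```

```bash
python3 - <<'E'
from h import *
for n in('scene','top'):
    s=snap(n)
    P=near(cloud(s),[.466,.092],.055,.052,.064); print(n,len(P),P.mean(0).round(4) if len(P) else '',rect(P) if len(P)>5 else '')
S=load('scene'); cv2.imwrite('pics/s3.png',cv2.resize(S['img'][150:340,180:430],(750,570),interpolation=2)[:,:,::-1])
E
python3 go.py 0.4663 0.0922 -0.015 -11.5
```

```text
scene 392 [0.4641 0.0955 0.0557] [[0.4653, 0.0938], [0.0615, 0.0456], 77.9084]
top 0  
t 19.83 p [0.4662 0.092  0.0761] yaw_y -11.5 q [ 11.2   9.3 -29.7  51.    0.  112.7] F [0.3 0.1 1.1] w 0.08541707634616462 0.0
xyz mm [ 0.1 -0.  91.1] w deg [ 0. -0. -0.]
```

View pics/s3.png

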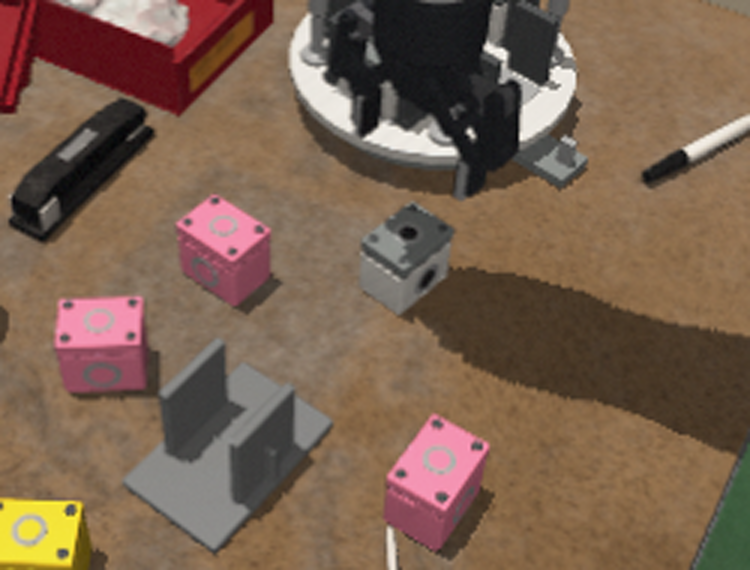

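The housing stands upright on the clear bench at about (407,260) in the crop, at (0.466,0.092) with yaw 78°. Regrasping across its 44 mm width.

Call:
send_rows(
  increments=[
    {"x": 0, "y": 0, "z": 0.02, "wx": 0, "wy": 0, "wz": 0},
    {"x": 0, "y": 0, "z": 0.055, "wx": 0, "wy": 0, "wz": 0},
    {"x": 0, "y": 0, "z": 0.095, "wx": 0, "wy": 0, "wz": 0},
    {"x": 0, "y": 0, "z": 0.135, "wx": 0, "wy": 0, "wz": 0},
    {"x": 0, "y": 0, "z": 0.17, "wx": 0, "wy": 0, "wz": 0},
    {"x": 0, "y": 0, "z": 0.2, "wx": 0, "wy": 0, "wz": 0},
    {"x": 0, "y": 0, "z": 0.2225, "wx": 0, "wy": 0, "wz": 0},
    {"x": 0, "y": 0, "z": 0.2325, "wx": 0, "wy": 0, "wz": 0},
    {"x": 0, "y": 0, "z": 0.235, "wx": 0, "wy": 0, "wz": 0},
  ],
)

```text
time: 20.58
tool_pos: [0.4653, 0.0919, -0.0195]
orientation: [[0.199, 0.98, -0.001], [0.98, -0.199, -0.0], [-0.001, -0.001, -1.0]]
force: [0.1, 0.3, 0.4]
gripper_width: 0.0854
grip_force: 0.0
```

Call:
send_rows(
  increments=[
    {"x": 0, "y": 0, "z": 0, "wx": 0, "wy": 0, "wz": 0},
    {"x": 0, "y": 0, "z": 0, "wx": 0, "wy": 0, "wz": 0},
    {"x": 0, "y": 0, "z": 0, "wx": 0, "wy": 0, "wz": 0},
    {"x": 0, "y": 0, "z": 0, "wx": 0, "wy": 0, "wz": 0},
    {"x": 0, "y": 0, "z": 0, "wx": 0, "wy": 0, "wz": 0},
    {"x": 0, "y": 0, "z": 0, "wx": 0, "wy": 0, "wz": 0},
    {"x": 0, "y": 0, "z": 0, "wx": 0, "wy": 0, "wz": 0},
    {"x": 0, "y": 0, "z": 0, "wx": 0, "wy": 0, "wz": 0},
  ],
  claw=0.2,
)

```text
time: 21.25
tool_pos: [0.4667, 0.0922, -0.0179]
orientation: [[0.2, 0.98, 0.001], [0.98, -0.2, 0.0], [0.001, 0.001, -1.0]]
force: [0.0, -0.6, 6.6]
gripper_width: 0.0435
grip_force: 62.2
```

Scaled: -175 mm / 400 = -0.4375, -172 mm / 400 = -0.43.

Call:
send_rows(
  increments=[
    {"x": 0, "y": 0, "z": -0.015, "wx": 0, "wy": 0, "wz": 0},
    {"x": 0, "y": 0, "z": -0.045, "wx": 0, "wy": 0, "wz": 0},
    {"x": 0, "y": 0, "z": -0.085, "wx": 0, "wy": 0, "wz": 0},
    {"x": 0, "y": 0, "z": -0.13, "wx": 0, "wy": 0, "wz": 0},
    {"x": 0, "y": 0, "z": -0.18, "wx": 0, "wy": 0, "wz": 0},
    {"x": 0, "y": 0, "z": -0.23, "wx": 0, "wy": 0, "wz": 0},
    {"x": 0, "y": 0, "z": -0.28, "wx": 0, "wy": 0, "wz": 0},
    {"x": 0, "y": 0, "z": -0.33, "wx": 0, "wy": 0, "wz": 0},
    {"x": 0, "y": 0, "z": -0.375, "wx": 0, "wy": 0, "wz": 0},
    {"x": 0, "y": 0, "z": -0.4125, "wx": 0, "wy": 0, "wz": 0},
    {"x": 0, "y": 0, "z": -0.43, "wx": 0, "wy": 0, "wz": 0},
    {"x": 0, "y": 0, "z": -0.4375, "wx": 0, "wy": 0, "wz": 0},
  ],
)

```text
time: 22.25
tool_pos: [0.4666, 0.0921, 0.1575]
orientation: [[0.2, 0.98, 0.002], [0.98, -0.2, 0.0], [0.001, 0.002, -1.0]]
force: [-0.0, 0.9, -3.4]
gripper_width: 0.0431
grip_force: 61.6
```

```bash
python3 - <<'E'
from h import *
s=status.get_state();p=np.array(s['tool_pos']);R=np.array(s['orientation'])
for n in('scene','top'):
    P=near(cloud(snap(n)),p[:2],.06,.12,.30); q=(P-p)@R*1000; q=q[q[:,2]>-40]
    print(n,len(q))
    for a in range(-40,40,4):
        m=q[(q[:,2]>=a)&(q[:,2]<a+4)]
        if len(m)>3: print(a,len(m),m.min(0).round(),m.max(0).round())
E
python3 go.py 0.482 -0.1087 0.157 -11.4
```

```text
scene 213
-40 37 [  6. -22. -40.] [ 32.  22. -36.]
-36 38 [ -8. -22. -36.] [ 33.  21. -32.]
-32 52 [-27. -23. -32.] [ 33.  21. -28.]
-28 46 [-28. -22. -28.] [ 32.  18. -24.]
-24 35 [-24. -23. -24.] [ 32.  20. -20.]
-20 5 [ -6. -20. -20.] [ 29.  20. -17.]
top 0
t 22.35 p [0.4659 0.092  0.1562] yaw_y -11.5 q [ 11.2   5.6 -22.7  61.6  -0.  112.7] F [ 0.3 -0.3 -2.3] w 0.043464823131803824 61.55345320701599
xyz mm [-193.4   55.8   -0.8] w deg [-0.   0.  -0.1]
```

Scaled: -193.5 mm / 400 = -0.4838, -193 mm / 400 = -0.4825.

Call:
send_rows(
  increments=[
    {"x": -0.015, "y": 0.005, "z": 0, "wx": 0, "wy": 0, "wz": 0},
    {"x": -0.05, "y": 0.015, "z": 0, "wx": 0, "wy": 0, "wz": 0},
    {"x": -0.1, "y": 0.03, "z": 0, "wx": 0, "wy": 0, "wz": 0},
    {"x": -0.155, "y": 0.045, "z": 0, "wx": 0, "wy": 0, "wz": 0},
    {"x": -0.21, "y": 0.06, "z": 0, "wx": 0, "wy": 0, "wz": 0},
    {"x": -0.265, "y": 0.0775, "z": 0, "wx": 0, "wy": 0, "wz": 0},
    {"x": -0.32, "y": 0.0925, "z": 0, "wx": 0, "wy": 0, "wz": 0},
    {"x": -0.375, "y": 0.1075, "z": 0, "wx": 0, "wy": 0, "wz": 0},
    {"x": -0.425, "y": 0.1225, "z": 0, "wx": 0, "wy": 0, "wz": 0},
    {"x": -0.4625, "y": 0.135, "z": 0, "wx": 0, "wy": 0, "wz": 0},
    {"x": -0.4825, "y": 0.14, "z": 0, "wx": 0, "wy": 0, "wz": 0},
    {"x": -0.4838, "y": 0.14, "z": 0, "wx": 0, "wy": 0, "wz": 0},
  ],
)

```text
time: 23.35
tool_pos: [0.4816, -0.1102, 0.1552]
orientation: [[0.202, 0.979, -0.002], [0.979, -0.202, -0.0], [-0.0, -0.002, -1.0]]
force: [0.6, 0.5, -2.8]
gripper_width: 0.043
grip_force: 61.6
```

Scaled: 47 mm / 400 = 0.1175, 46 mm / 400 = 0.115.

Call:
send_rows(
  increments=[
    {"x": 0, "y": 0, "z": 0.01, "wx": 0, "wy": 0, "wz": 0},
    {"x": 0, "y": 0, "z": 0.025, "wx": 0, "wy": 0, "wz": 0},
    {"x": 0, "y": 0, "z": 0.0425, "wx": 0, "wy": 0, "wz": 0},
    {"x": 0, "y": 0, "z": 0.0625, "wx": 0, "wy": 0, "wz": 0},
    {"x": 0, "y": 0, "z": 0.0825, "wx": 0, "wy": 0, "wz": 0},
    {"x": 0, "y": 0, "z": 0.1025, "wx": 0, "wy": 0, "wz": 0},
    {"x": 0, "y": 0, "z": 0.115, "wx": 0, "wy": 0, "wz": 0},
    {"x": 0, "y": 0, "z": 0.1175, "wx": 0, "wy": 0, "wz": 0},
    {"x": 0, "y": 0, "z": 0.1175, "wx": 0, "wy": 0, "wz": 0},
  ],
)

```text
time: 24.1
tool_pos: [0.4819, -0.1086, 0.1087]
orientation: [[0.199, 0.98, -0.001], [0.98, -0.199, 0.0], [0.0, -0.001, -1.0]]
force: [0.3, -0.0, -2.4]
gripper_width: 0.0429
grip_force: 61.5
```

```bash
python3 - <<'E'
from h import *
s=status.get_state();p=np.array(s['tool_pos']);R=np.array(s['orientation'])
for n in('scene','top'):
    S=snap(n)
    c=cloud(S); P=near(c,[.482,-.109],.075,.09,.2); q=(P-p)@R*1000
    for a in range(-60,45,6):
        m=q[(q[:,2]>=a)&(q[:,2]<a+6)]
        if len(m)>3: print(n,a,len(m),m.min(0).round(),m.max(0).round())
S=load('scene');T=load('top')
cv2.imwrite('pics/s4.png',np.hstack([cv2.resize(S['img'][110:215,275:380],(400,400),interpolation=2),cv2.resize(T['img'][145:275,325:455],(400,400),interpolation=2)])[:,:,::-1])
E
python3 go.py 0.482 -0.109 0.024 -11.4
```

```text
scene -60 68 [ -7. -36. -60.] [ 34.  20. -54.]
scene -54 50 [ -4. -34. -54.] [ 33.  21. -48.]
scene -48 61 [  2. -29. -48.] [ 74.  20. -42.]
scene -42 45 [  4. -23. -42.] [ 74.  19. -36.]
scene -36 50 [-21. -23. -36.] [ 72.  22. -30.]
scene -30 55 [-75. -23. -30.] [ 73.  21. -24.]
scene -24 41 [-75. -22. -24.] [ 70.  20. -18.]
scene -18 9 [-74.  -9. -18.] [ 73.  -1. -13.]
scene -12 6 [-73.  -8. -11.] [72. -4. -7.]
scene -6 74 [-74. -21.  -6.] [73. 41. -0.]
scene 0 46 [-74. -20.   0.] [74. 31.  6.]
scene 6 63 [-71. -20.   6.] [72. 33. 12.]
scene 12 39 [-73. -20.  13.] [67. 33. 18.]
scene 18 7 [-42. -18.  18.] [62. 33. 19.]
top -60 33 [  6. -33. -60.] [ 30.  34. -54.]
top -54 21 [  6. -31. -54.] [ 30.  28. -48.]
top -48 48 [  6. -28. -48.] [ 75.  31. -42.]
top -42 20 [ 12. -22. -42.] [ 74.  20. -36.]
top -36 16 [ 20. -22. -35.] [ 30.  18. -30.]
top -30 16 [  9. -22. -29.] [ 30.  20. -24.]
top -24 5 [ 19. -21. -23.] [ 29.  10. -22.]
top -6 100 [ 34. -19.  -6.] [66. 41. -0.]
top 0 17 [ 39. -19.   0.] [64. 31.  6.]
top 6 27 [ 41. -19.   6.] [73. 52. 12.]
top 12 9 [ 43. -13.  13.] [67. 47. 18.]
top 18 4 [ 41. -19.  18.] [44. 15. 19.]
t 24.2 p [ 0.4825 -0.1088  0.1096] yaw_y -11.5 q [-12.7   9.6 -24.5  55.9  -0.   88.8] F [-1.  -0.5 -3.4] w 0.043469179864702126 61.52527570724487
xyz mm [-0.3 -0.5 85.6] w deg [ 0.   0.  -0.1]
```

View pics/s4.png

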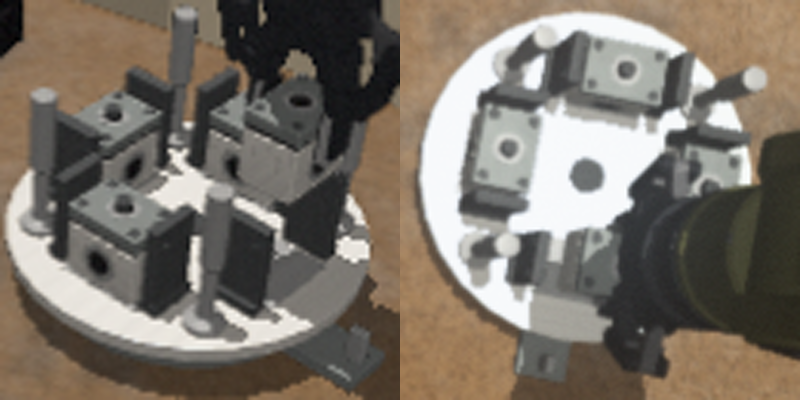

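The housing hangs over the nest, aligned with the jaws, with a 4 to 5 mm gap each side. Lowering slowly.

Scaled: 35 mm / 400 = 0.0875, 32 mm / 400 = 0.08.

Call:
send_rows(
  increments=[
    {"x": -0.0013, "y": 0, "z": 0.01, "wx": 0, "wy": 0, "wz": 0},
    {"x": -0.0013, "y": 0, "z": 0.0225, "wx": 0, "wy": 0, "wz": 0},
    {"x": -0.0013, "y": 0, "z": 0.035, "wx": 0, "wy": 0, "wz": 0},
    {"x": -0.0013, "y": 0, "z": 0.0475, "wx": 0, "wy": 0, "wz": 0},
    {"x": -0.0013, "y": 0, "z": 0.06, "wx": 0, "wy": 0, "wz": 0},
    {"x": -0.0013, "y": 0, "z": 0.07, "wx": 0, "wy": 0, "wz": 0},
    {"x": -0.0013, "y": 0, "z": 0.08, "wx": 0, "wy": 0, "wz": 0},
    {"x": -0.0013, "y": 0, "z": 0.0875, "wx": 0, "wy": 0, "wz": 0},
    {"x": -0.0013, "y": 0, "z": 0.0875, "wx": 0, "wy": 0, "wz": 0},
  ],
)

```text
time: 24.95
tool_pos: [0.4816, -0.1091, 0.0735]
orientation: [[0.2, 0.98, -0.001], [0.98, -0.2, 0.0], [0.0, -0.001, -1.0]]
force: [0.8, -0.3, -3.2]
gripper_width: 0.0432
grip_force: 61.5
```

Scaled: 47 mm / 400 = 0.1175, 46 mm / 400 = 0.115.

Call:
send_rows(
  increments=[
    {"x": 0, "y": 0, "z": 0.0125, "wx": 0, "wy": 0, "wz": 0},
    {"x": 0, "y": 0, "z": 0.0275, "wx": 0, "wy": 0, "wz": 0},
    {"x": 0, "y": 0, "z": 0.0425, "wx": 0, "wy": 0, "wz": 0},
    {"x": 0, "y": 0, "z": 0.0575, "wx": 0, "wy": 0, "wz": 0},
    {"x": 0, "y": 0, "z": 0.0725, "wx": 0, "wy": 0, "wz": 0},
    {"x": 0, "y": 0, "z": 0.0875, "wx": 0, "wy": 0, "wz": 0},
    {"x": 0, "y": 0, "z": 0.1, "wx": 0, "wy": 0, "wz": 0},
    {"x": 0, "y": 0, "z": 0.11, "wx": 0, "wy": 0, "wz": 0},
    {"x": 0, "y": 0, "z": 0.115, "wx": 0, "wy": 0, "wz": 0},
    {"x": 0, "y": 0, "z": 0.1175, "wx": 0, "wy": 0, "wz": 0},
    {"x": 0, "y": 0, "z": 0.1175, "wx": 0, "wy": 0, "wz": 0},
  ],
)

```text
time: 25.87
tool_pos: [0.4822, -0.1092, 0.0272]
orientation: [[0.2, 0.98, -0.0], [0.98, -0.2, 0.0], [-0.0, -0.0, -1.0]]
force: [0.9, -0.5, -2.1]
gripper_width: 0.0431
grip_force: 61.5
```

```bash
python3 go.py 0.482 -0.109 0.024 -11.4
```

```text
t 25.87 p [ 0.4822 -0.1092  0.0272] yaw_y -11.5 q [-12.8  14.3 -30.7  45.   -0.   88.7] F [ 0.9 -0.5 -2.1] w 0.04314521301043455 61.525994539260864
xyz mm [ 0.2 -0.2  3.2] w deg [-0.   0.  -0.1]
```

Scaled: 2.5 mm / 400 = 0.0063, 2 mm / 400 = 0.005.

Call:
send_rows(
  increments=[
    {"x": 0, "y": 0, "z": 0.0018, "wx": 0, "wy": 0, "wz": 0},
    {"x": 0, "y": 0, "z": 0.0035, "wx": 0, "wy": 0, "wz": 0},
    {"x": 0, "y": 0, "z": 0.005, "wx": 0, "wy": 0, "wz": 0},
    {"x": 0, "y": 0, "z": 0.0063, "wx": 0, "wy": 0, "wz": 0},
    {"x": 0, "y": 0, "z": 0.0063, "wx": 0, "wy": 0, "wz": 0},
  ],
)

```text
time: 26.28
tool_pos: [0.4822, -0.1093, 0.0248]
orientation: [[0.2, 0.98, 0.0], [0.98, -0.2, -0.0], [-0.0, 0.0, -1.0]]
force: [0.5, 0.0, -2.3]
gripper_width: 0.043
grip_force: 61.5
```

```bash
python3 go.py
```

```text
t 26.28 p [ 0.4822 -0.1093  0.0248] yaw_y -11.5 q [-12.8  14.5 -30.8  44.7  -0.   88.7] F [ 0.5  0.  -2.3] w 0.04304018384008943 61.52580499649048
```

No contact yet, so a little further.

Scaled: 1.5 mm / 400 = 0.0038, 1 mm / 400 = 0.0025.

Call:
send_rows(
  increments=[
    {"x": 0, "y": 0, "z": 0.0013, "wx": 0, "wy": 0, "wz": 0},
    {"x": 0, "y": 0, "z": 0.0025, "wx": 0, "wy": 0, "wz": 0},
    {"x": 0, "y": 0, "z": 0.0038, "wx": 0, "wy": 0, "wz": 0},
    {"x": 0, "y": 0, "z": 0.0038, "wx": 0, "wy": 0, "wz": 0},
  ],
)

```text
time: 26.62
tool_pos: [0.4823, -0.1093, 0.0241]
orientation: [[0.2, 0.98, 0.0], [0.98, -0.2, -0.0], [-0.0, 0.0, -1.0]]
force: [-2.7, -0.4, 6.0]
gripper_width: 0.0435
grip_force: 62.7
```

```bash
python3 go.py
```

```text
t 26.62 p [ 0.4823 -0.1093  0.0241] yaw_y -11.5 q [-12.8  14.5 -30.9  44.6  -0.   88.7] F [-2.7 -0.4  6. ] w 0.04348756819054936 62.71648406982422
```

Touched the floor. Releasing and rising straight up.

Scaled: -125 mm / 400 = -0.3125, -100 mm / 400 = -0.25.

Call:
send_rows(
  increments=[
    {"x": 0, "y": 0, "z": 0, "wx": 0, "wy": 0, "wz": 0},
    {"x": 0, "y": 0, "z": 0, "wx": 0, "wy": 0, "wz": 0},
    {"x": 0, "y": 0, "z": 0, "wx": 0, "wy": 0, "wz": 0},
    {"x": 0, "y": 0, "z": 0, "wx": 0, "wy": 0, "wz": 0},
    {"x": 0, "y": 0, "z": 0, "wx": 0, "wy": 0, "wz": 0},
    {"x": 0, "y": 0, "z": -0.01, "wx": 0, "wy": 0, "wz": 0},
    {"x": 0, "y": 0, "z": -0.035, "wx": 0, "wy": 0, "wz": 0},
    {"x": 0, "y": 0, "z": -0.075, "wx": 0, "wy": 0, "wz": 0},
    {"x": 0, "y": 0, "z": -0.125, "wx": 0, "wy": 0, "wz": 0},
    {"x": 0, "y": 0, "z": -0.1875, "wx": 0, "wy": 0, "wz": 0},
    {"x": 0, "y": 0, "z": -0.25, "wx": 0, "wy": 0, "wz": 0},
    {"x": 0, "y": 0, "z": -0.3125, "wx": 0, "wy": 0, "wz": 0},
  ],
  claw=1,
)

```text
time: 27.62
tool_pos: [0.4821, -0.1092, 0.1504]
orientation: [[0.199, 0.98, 0.001], [0.98, -0.199, -0.0], [-0.0, 0.001, -1.0]]
force: [-0.1, 0.0, -0.5]
gripper_width: 0.0857
grip_force: 0.0
```

Scaled: 220 mm / 400 = 0.55, 205 mm / 400 = 0.5125.

Call:
send_rows(
  increments=[
    {"x": 0.025, "y": 0, "z": -0.05, "wx": 0, "wy": 0, "wz": 0},
    {"x": 0.075, "y": 0, "z": -0.075, "wx": 0, "wy": 0, "wz": 0},
    {"x": 0.15, "y": 0, "z": -0.075, "wx": 0, "wy": 0, "wz": 0},
    {"x": 0.225, "y": 0, "z": -0.075, "wx": 0, "wy": 0, "wz": 0},
    {"x": 0.3, "y": 0, "z": -0.075, "wx": 0, "wy": 0, "wz": 0},
    {"x": 0.375, "y": 0, "z": -0.075, "wx": 0, "wy": 0, "wz": 0},
    {"x": 0.45, "y": 0, "z": -0.075, "wx": 0, "wy": 0, "wz": 0},
    {"x": 0.5125, "y": 0, "z": -0.075, "wx": 0, "wy": 0, "wz": 0},
    {"x": 0.55, "y": 0, "z": -0.075, "wx": 0, "wy": 0, "wz": 0},
    {"x": 0.55, "y": 0, "z": -0.075, "wx": 0, "wy": 0, "wz": 0},
  ],
)

```text
time: 28.45
tool_pos: [0.5267, 0.1092, 0.1792]
orientation: [[0.196, 0.981, 0.001], [0.981, -0.196, 0.001], [0.001, 0.001, -1.0]]
force: [-0.0, -0.2, 0.8]
gripper_width: 0.0854
grip_force: 0.0
```

```bash
python3 - <<'E'
from h import *
S=snap('scene');T=snap('top')
cv2.imwrite('pics/s5.png',np.hstack([cv2.resize(S['img'][110:215,275:380],(400,400),interpolation=2),cv2.resize(T['img'][145:275,325:455],(400,400),interpolation=2)])[:,:,::-1])
a=np.radians(-11.5);X=np.array([np.cos(a),np.sin(a)]);Y=np.array([-X[1],X[0]])
for n,s in(('top',T),('scene',S)):
    c=cloud(s); P=near(c,[.482,-.109],.06,.088,.12); q=np.c_[(P[:,:2]-[.482,-.109])@np.c_[X,Y]*1000,P[:,2]*1000]
    h=q[(q[:,2]<104)&(abs(q[:,1])<33)&(abs(q[:,0])<27)]; j=q[(q[:,2]>108)]
    print(n,'housing',len(h),np.percentile(h,[1,50,99],axis=0).round(1).tolist(),rect(h)[1:],'jaws',j[j[:,1]<0].mean(0).round(1),j[j[:,1]>0].mean(0).round(1))
E
python3 tab.py | grep -E " post"; python3 go.py
```

```text
post 92 [ 0.6129 -0.2105  0.1528] 0.1567
 post 86 [ 0.4673 -0.1806  0.1525] 0.1552
 post 96 [ 0.4983 -0.0343  0.1517] 0.1546
 post 76 [ 0.6133 -0.2109  0.1525] 0.1552
 post 66 [ 0.6426 -0.0606  0.1512] 0.1535
t 28.55 p [0.526  0.1065 0.1789] yaw_y -11.4 q [ 11.5  11.5 -12.8  65.7  -0.  112.9] F [0.7 0.  0.7] w 0.08570326061369594 0.0Traceback (most recent call last):
  File "<stdin>", line 8, in <module>
    return _quantile_unchecked(
        a, q, axis, out, overwrite_input, method, keepdims, weights)
    return _ureduce(a,
                    func=_quantile_ureduce_func,
    ...<5 lines>...
                    overwrite_input=overwrite_input,
                    method=method)
    r = func(a, **kwargs)
    result = _quantile(arr,
                       quantiles=q,
    ...<2 lines>...
                       out=out,
                       weights=wgt)
    slices_having_nans = np.isnan(arr[-1, ...])
                                  ~~~^^^^^^^^^
IndexError: index -1 is out of bounds for axis 0 with size 0
```

View pics/s5.png

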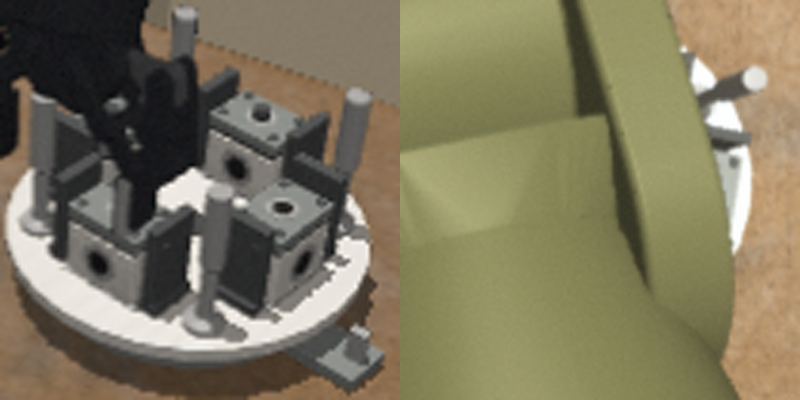

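The scene view shows the housing seated upright between the jaws at the pointer, at about (285,235) in the crop; the elbow blocks the top view. A numeric check from the scene view, plus the bystanders:

```bash
python3 - <<'E'
from h import *
s=load('scene'); a=np.radians(-11.5);X=np.array([np.cos(a),np.sin(a)]);Y=np.array([-X[1],X[0]])
P=near(cloud(s),[.482,-.109],.06,.088,.12); q=np.c_[(P[:,:2]-[.482,-.1078])@np.c_[X,Y]*1000,P[:,2]*1000]
h=q[(q[:,2]>95)&(q[:,2]<101)&(abs(q[:,1])<33)&(abs(q[:,0])<27)]; j=q[q[:,2]>108]
print(len(h),np.percentile(h,[1,50,99],axis=0).round(1).tolist(),rect(h),j[j[:,1]<0].mean(0).round(1),j[j[:,1]>0].mean(0).round(1))
E
```

```text
219 [[-21.6, -28.5, 95.3], [-3.4, -2.9, 98.5], [21.5, 27.1, 100.7]] [[0.4846, -1.1952], [57.6856, 44.6013], 89.0473] [-1.000e-01 -3.920e+01  1.119e+02] [ -3.4  40.4 111.1]
```

The housing is within about 1 mm of the nest centre, its top is at 98.5 mm so it is on the floor, and the yaw error is about 1°. The gripper is clear of everything. Handing in.

```bash
python3 -c "
from plant import workorder; print(workorder.close_job())"
```

```text
the job is handed in; nothing more can be done
None
```

I turned the table one step clockwise and stood the housing upright on the floor of the empty nest, about 1 mm off centre by camera, then handed the job in at about 29 s; no verdict came back.

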